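# Lay painted frame rails on the sloped drying rack, shut the dust cover, start the fan

### The arm

A 6-joint arm with a two-finger parallel gripper is mounted at the origin on the work surface. World frame = base frame: x ahead of the robot, y to its left, z up, the work surface at z = 0. Lengths are in m, angles in degrees, forces in N, time in s.
With the tool pointing down it reaches from about 0.275 to 0.725 m from the base axis. Payload 15.9 kg.
Tool frame: the origin (TCP) lies between the finger pads; the fingertips stand manip.nose_length ahead of it and the grasp point (between the pads) lies 6 mm ahead of it (manip.nose_length is the distance from the TCP to the fingertips, in m); y points along the fingers, x is the direction in which the jaws open and shut, and the axes are right-handed (so a half turn about y gives the same grasp; the last joint's range is limited). The gripper opens to 85 mm and grips with 20 to 120 N. Pads are 22 mm wide; open, the fingers measure 114 mm over their backs; the gripper's body (76 mm by 85 mm) begins 54 mm behind the grasp point. The pads swing forward as they close: fully open they stand 13 mm farther back than shut.
Start: joints at [-64.859, 12.198, -1.971, 75.831, 0, 90], TCP at [0.212, -0.453, 0.256] pointing down, gripper open.
Joint ranges: [-170.91, 170.91], [-42.67, 98.43], [-65.05, 77.54], [-120.47, 116.71], [-90, 82.35], [-180, 180]. Speed limits (degrees/s): [108.29, 108.29, 136.94, 147.25, 180, 180].

### API

Orientations are given as [roll, pitch, yaw] about the fixed x, y, z axes, in that order (R = Rz(yaw) Ry(pitch) Rx(roll)).
In Python, from workcell import manip gives the robot as it stands.
- The arm moves only by the tool carry_out, never from a script. Its argument "commands" is one flat list of numbers, 7 for each row, row after row: the turn, a rotation vector about the tool's x, y, z in degrees, then the shift along the tool's x, y, z in cm, then the gripper command: -1 is fully open, 1 is shut, values between are in proportion. In form: [rx, ry, rz, tx, ty, tz, claw, rx, ry, rz, tx, ty, tz, claw, ...]. A call has 1 to 20 rows; each row shifts and turns the commanded pose from where the row before left it, along the tool's axes as they then stand; what a row does not reach is not made up. A row lasts 1/8 s, in which the tool goes at most 62.5 mm and 10.7 degrees, less where a joint would pass 70% of its speed; a pose out of reach is approached as far as the arm can. A call is refused whole if a number of a shift passes 6.25 or a number of a turn 10.7, either way. A call with a gripper value outside its range is refused whole. The fingers move at their own pace and stop on an object; the grip force is fixed at half the most. Time passes only in rows, so rows that do not move let the fingers close. It gives the time, the measured TCP pose, the force and the opening at its end, in the units of the state.
- manip.read_state(): the state, without advancing time (a new reading comes with each control period).
- manip.snapshot(name): name is "scene" or "top"; returns a dict with "image" (480x640x3 uint8, red, green, blue), "fx", "fy", "cx", "cy" (pixels), "dist_coeffs" ([k1, k2, p1, p2, k3] as OpenCV has them; the pictures are not rectified), "world_from_camera" (4x4, takes a point from camera to world coordinates). Camera axes: x right, y down, z forward; pixel columns grow to the right and rows downward; lengths in m; the calibration is good to about 2 mm. A picture is of the moment at which its call begins. There is no depth.
- manip.sign_off(): hands the job in, once; it reports no verdict.
The state is a dict: "time": time; "joint_pos": joint angles; "joint_velocities": joint speeds; "joint_efforts": joint torques, N m; "position": TCP position; "ee_rot": TCP orientation; "contact_force": force on the tool from outside, world axes, zero at the start; "wrist_torque": the same for the moment, N m; "width": opening from 0.0 (shut) to 1.0 (fully open).
Only numpy, scipy, OpenCV 4.12 (cv2) and the standard library are available. Lean on these libraries where they do the work, as an engineer would, in place of code of your own. Each camera call takes 0.05 s, during which the arm holds its last target.

### The job

Slide the drying rack's clear cover all the way open, then lay every painted frame rail lying on the brown sheet on the rack's two narrow sloping supports, each pointing straight up the slope with its lower end against the red stop, and with a clear gap between neighbours. When all of them lie right, slide the cover fully shut, and only then push the red lever over to switch the fan on; leave the other things on the bench where they are.

Things in the scene. Friction and masses are not known exactly. Their poses are not given: they have to be found in the camera images.
- rest_mid (a point): where the centre of a rightly laid frame rail comes to be, midway along the fixed drying rack (any y along the tray will do). Its frame is the slope of 0.30 rad: x points up the slope (away from the robot), y along the tray to the robot's left, z square off the slope. Tray floor at z = -31 mm; long walls: inner faces at x = +-85 mm, tops at z = +14 mm; low end walls: y = +-166 mm, tops at z = -9 mm.
- support_mid (a point): middle of the rack's supports, on the level of their tops: two aluminium bars 8 mm wide and 22 mm tall that run along y, from wall to wall, at x = -45 and +45 mm from here. Axes as rest_mid, 9 mm below it.
- stop_mid (a point): middle of the upper edge of the face of the red stop bar, which runs along y at the low (robot) side of the supports; it stands 10 mm above them. 65 mm down the slope from rest_mid and 1 mm above it. Axes as rest_mid.
- cover (a joint): clear flat cover of the rack, 184 x 345 x 4 mm, lying parallel to the slope, its underside 16 mm above rest_mid. Slides along rest +y (robot's left) on guides: 0 = fully shut over the tray, 0.36 m = fully open, off the tray; starts shut or partly open. About 2 N moves it and it stays where it is left; end stops are firm.
- cover_grip (a point): grip on the cover: black upright fin, 12 mm thick (along rest y), 50 mm long (along the slope) and 36 mm tall off the cover, at the middle of its right-hand edge; it moves with the cover. Point: on the fin, 26 mm above the cover's top face and 10 mm below the fin's top. Axes as rest_mid.
- cover_left (a point): middle of the left-hand edge of the cover, on its top face; it moves with the cover, 322 mm to the left of the fin. Axes as rest_mid.
- switch (a joint): red toggle lever that switches the drying fan on, on a white box at the right-hand end of the rack. 0 = off, leaning to the robot side; about 1.0 rad = on, leaning away. Starts at 0 to 0.15. Stiff enough to stay where it is left; pushed easily at its tip.
- switch_tip (a point): centre of the red ball, 26 mm across, at the tip of the lever, about 60 mm from its pivot, which lies below it in the grey housing. The tip swings in the rack's upright fore-and-aft plane (horizontally along rest x), about 0.14 m above the table, moving away from the robot some 60 mm from off to on.
- green_mid (a point): centre of the green painted wooden frame rail: a straight square bar 130 x 18 x 18 mm, about 30 g, bare wood at its two ends. x runs along its length. At first it lies flat on the brown sheet (centre 9 mm above the table). Absent in some starts (then None).
- yellow_mid (a point): centre of the yellow painted wooden frame rail: a straight square bar 130 x 18 x 18 mm, about 30 g, bare wood at its two ends. x runs along its length. At first it lies flat on the brown sheet (centre 9 mm above the table). Absent in some starts (then None).
- blue_mid (a point): centre of the blue painted wooden frame rail: a straight square bar 130 x 18 x 18 mm, about 30 g, bare wood at its two ends. x runs along its length. At first it lies flat on the brown sheet (centre 9 mm above the table). Absent in some starts (then None).
- red_mid (a point): centre of the red painted wooden frame rail: a straight square bar 130 x 18 x 18 mm, about 30 g, bare wood at its two ends. x runs along its length. At first it lies flat on the brown sheet (centre 9 mm above the table). Absent in some starts (then None).
- tin: Closed paint tin with blue label, 72 mm across, 75 mm tall; origin at the centre of its underside. Not part of the job: leave it where it is.
- glue: White glue bottle with orange cap, 48 mm across, 110 mm tall; origin at the centre of its underside. Not part of the job: leave it where it is.
- tape: Roll of paper tape lying flat, 84 mm across, 24 mm high; origin at the centre of its underside. Not part of the job: leave it where it is.
- brush: Paint brush lying flat; origin on its underside. Not part of the job: leave it where it is.
- offcut: Wood offcut 70 x 45 x 30 mm; origin at the centre of its underside. Not part of the job: leave it where it is.
- toadstool: Red toadstool ornament, 68 mm across, 78 mm tall; origin at the centre of its underside. Not part of the job: leave it where it is.
There are look-alikes about, which are no part of the job. Of the things that look like the part that bears green_mid, the middle-sized one is meant.

How it is judged:
By the outcome, as a careful person would: the job done as asked, in the order asked, and still so for the second after the job is handed in, with the robot touching nothing.
Of green, yellow, blue, red only 3 to 4 are there at a start; the rules pass over those that are not, and their reading is None.
At some moment in a run one of green, yellow, blue, red may be knocked a few centimetres aside while the robot is not near it.
Once in a run the grip may slacken for a moment while it holds something.
It also fails if it takes over 210 s, if anything falls off the work surface, if the arm or the gripper's body presses on something with over 40 N, if the wrist force passes 120 N, or if a joint passes its speed limit or range.

## Working session

There is one attempt and no reset: what is moved stays moved. The work goes in short steps, Python scripts to look and compute and a tool call to move; the robot and the scene stay as the last step left them, time stands still between calls to the robot, and variables do not carry over. Pictures are saved under pics/ and viewed, and the job is handed in when it is done.

Besides the shell and the picture viewer there is one more tool, called after "Call:" by a JSON object that holds its "fn" and its "kwargs", one argument or row to a line. carry_out: Moves the arm, as the interface text tells. Its arguments: {"type":"object","properties":{"commands":{"type":"array"}},"required":["commands"]}

```bash
ls; mkdir -p pics; python3 - <<'E'
from workcell import manip
import cv2,numpy as np
print(manip.read_state(), manip.nose_length)
for n in("scene","top"):
    s=manip.snapshot(n); cv2.imwrite(f"pics/{n}0.png",s["image"][:,:,::-1])
    print(n,{k:np.round(v,4).tolist() for k,v in s.items() if k!="image"})
E
```

```text
pics
{'time': 0.0, 'joint_pos': array([-6.48581974e+01,  1.22248539e+01, -2.00594939e+00,  7.58326310e+01,
       -6.93470339e-04,  9.00021814e+01]), 'joint_velocities': array([ 0.11906294,  0.06488915, -0.03034014, -0.01109607, -0.02176831,
       -0.0742971 ]), 'joint_efforts': array([-1.52085257e-03, -6.86155844e+01,  4.87128425e+01,  1.72523997e-02,
       -3.87433256e-04,  1.04194946e-07]), 'position': array([ 0.21229789, -0.45235632,  0.25583158]), 'ee_rot': array([-9.00006959e+01,  6.34343068e-02, -6.48603787e+01]), 'contact_force': array([-0.30124209, -0.46481843,  0.44583981]), 'wrist_torque': array([-0.02425964,  0.00813598, -0.02702508]), 'width': 0.9991284597785595} 0.025
scene {'fx': 508.7523, 'fy': 508.7523, 'cx': 324.4376, 'cy': 238.7322, 'dist_coeffs': [-0.1188, 0.0, 0.0, 0.0, 0.0], 'world_from_camera': [[-0.156, 0.5677, -0.8083, 1.4554], [0.9877, 0.0788, -0.1352, 0.0751], [-0.0131, -0.8194, -0.573, 0.7753], [0.0, 0.0, 0.0, 1.0]]}
top {'fx': 503.5204, 'fy': 503.5204, 'cx': 314.6146, 'cy': 248.9375, 'dist_coeffs': [-0.0266, 0.0, 0.0, 0.0, 0.0], 'world_from_camera': [[-0.0299, -0.9884, 0.1486, 0.37], [-0.9992, 0.0334, 0.021, -0.1017], [-0.0257, -0.1479, -0.9887, 1.1933], [0.0, 0.0, 0.0, 1.0]]}
```

View pics/scene0.png

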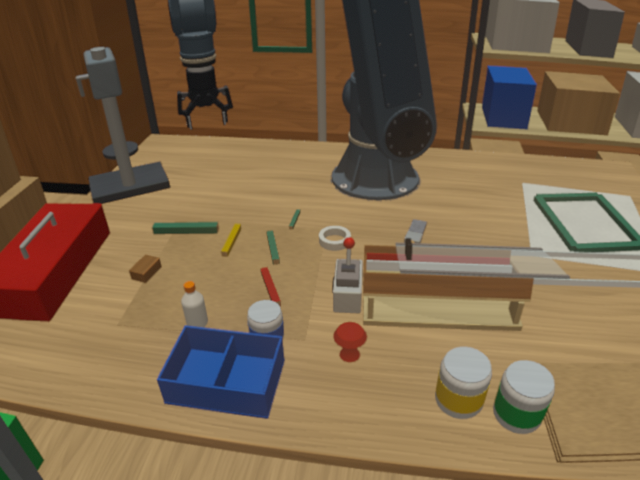

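View pics/top0.png

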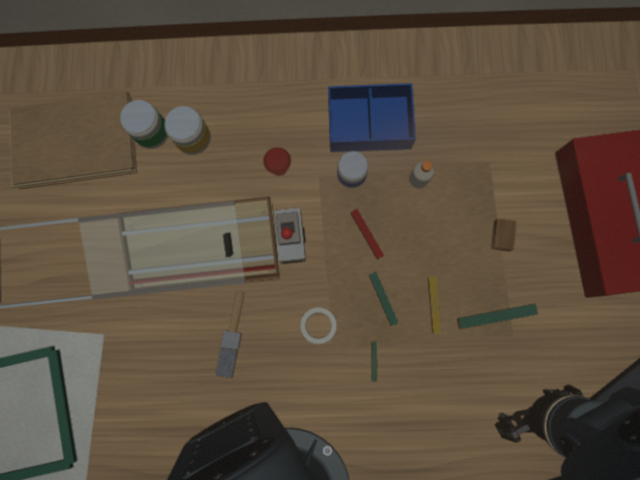

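Both views show a medium green rail (top px 383,298), a yellow one (434,305) and a red one (367,234). The long green (498,316) and small green (374,361) are look-alikes, and there is no blue rail. The cover is partly open, with its fin at top px (228,244).

```bash
cat > h.py <<'E'
from workcell import manip
import cv2,numpy as np
from scipy.spatial.transform import Rotation as Ro
from scipy.optimize import least_squares
def K(s): return np.array([[s["fx"],0,s["cx"]],[0,s["fy"],s["cy"]],[0,0,1.]])
def ray(s,px):
    u=cv2.undistortPoints(np.array(px,float).reshape(-1,1,2),K(s),np.array(s["dist_coeffs"],float)).reshape(-1,2)
    T=np.array(s["world_from_camera"]); return T[:3,3], np.c_[u,np.ones(len(u))]@T[:3,:3].T
def onz(s,px,z):
    o,d=ray(s,px); return o+d*((z-o[2])/d[:,2])[:,None]
def proj(s,P):
    T=np.linalg.inv(np.array(s["world_from_camera"])); 
    return cv2.projectPoints(np.array(P,float).reshape(-1,1,3),cv2.Rodrigues(T[:3,:3])[0],T[:3,3],K(s),np.array(s["dist_coeffs"],float))[0].reshape(-1,2)
def rest(p): # x,y,z,yaw -> R,t ; slope: x goes up
    return Ro.from_euler('z',p[3]).as_matrix()@Ro.from_euler('y',-0.30).as_matrix(), np.array(p[:3])
def crop(s,box,k,name):
    x0,y0,x1,y1=box; im=s["image"][y0:y1,x0:x1,::-1]
    im=cv2.resize(im,None,fx=k,fy=k,interpolation=cv2.INTER_CUBIC)
    im=im.copy()
    for x in range(x0-x0%20+20,x1,20): cv2.putText(im,str(x),((x-x0)*k,10),0,.35,(255,255,255)); cv2.line(im,((x-x0)*k,12),((x-x0)*k,18),(255,255,255))
    for y in range(y0-y0%20+20,y1,20): cv2.putText(im,str(y),(0,(y-y0)*k),0,.35,(255,255,255))
    cv2.imwrite(f"pics/{name}.png",im)
def masks(s):
    h=cv2.cvtColor(s["image"],cv2.COLOR_RGB2HSV).astype(int); H,S,V=h[...,0],h[...,1],h[...,2]
    return dict(red=((H<6)|(H>174))&(S>170)&(V>60),green=(H>60)&(H<95)&(S>90)&(V>40),yellow=(H>22)&(H<33)&(S>180)&(V>80))
E
python3 - <<'E'
from h import *
t=manip.snapshot("top"); sc=manip.snapshot("scene")
crop(t,(0,180,320,330),2,"t_rack"); crop(sc,(320,210,640,350),2,"s_rack")
for c,m in masks(t).items():
    n,l,st,ce=cv2.connectedComponentsWithStats(m.astype(np.uint8))
    for i in range(1,n):
        if st[i,4]>60:
            r=cv2.minAreaRect(np.argwhere(l==i)[:,::-1].astype(np.float32)); b=cv2.boxPoints(r)
            W=onz(t,b,0.015); e=W[1]-W[0],W[2]-W[1]; L=[np.linalg.norm(v) for v in e]; v=e[int(np.argmax(L))]
            print(c,st[i,4],np.round(ce[i]),"mid",np.round(W.mean(0),4),"LxW",np.round(L,4),"yaw",round(np.degrees(np.arctan2(v[1],v[0]))%180,1))
E
```

```text
red 6650 [612. 206.] mid [ 0.6134 -0.797   0.015 ] LxW [0.1662 0.3834] yaw 0.0
green 143 [153. 138.] mid [0.8397 0.3162 0.015 ] LxW [0.0747 0.0346] yaw 122.2
green 1847 [ 46. 416.] mid [0.1846 0.5989 0.015 ] LxW [0.1819 0.2835] yaw 11.3
```

View pics/t_rack.png

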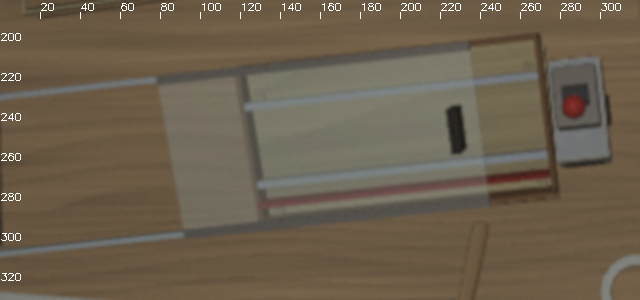

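View pics/s_rack.png

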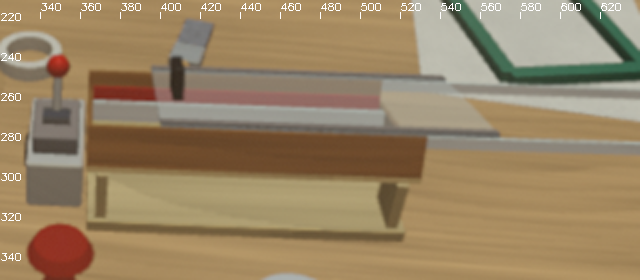

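```bash
cat > fit.py <<'E'
from h import *
# (cam,(px),rest point, moves with cover)
obs=[("t",(122.5,233.5),(45,166,-9),0),("t",(269.5,217.7),(45,-166,-9),0),("t",(129,272.5),(-45,166,-9),0),("t",(274.5,256.5),(-45,-166,-9),0),
("t",(234.5,201.5),(92,-172.5,20),1),("t",(245,282.5),(-92,-172.5,20),1),("t",(78.5,220),(92,172.5,20),1),("t",(93,298),(-92,172.5,20),1),
("s",(396,242.5),(-92,-172.5,20),1),("s",(400,272),(92,-172.5,20),1),("s",(540,248.5),(-92,172.5,20),1),("s",(569,277),(92,172.5,20),1)]
def model(p,P,mv):
    R,t=rest(p); P=np.array(P)/1000.; P=P+np.array([0,p[4],0])*mv
    return P@R.T+t
def run(S):
    f=lambda p: np.concatenate([proj(S[c],model(p,P,m))[0]-px for c,px,P,m in obs])
    r=least_squares(f,[.55,.25,.1,0.05,.08],loss='soft_l1'); return r.x,f(r.x).reshape(-1,2)
E
python3 - <<'E'
from fit import *
S=dict(t=manip.snapshot("top"),s=manip.snapshot("scene"))
p,e=run(S); print(np.round(p,4)); print(np.round(e,1))
np.save("rack.npy",p)
R,t=rest(p)
for k in "ts":
    im=S[k]["image"][:,:,::-1].copy()
    im=cv2.resize(im,None,fx=2,fy=2)
    def seg(pts,m,col):
        q=proj(S[k],np.array([model(p,x,m) for x in pts])); cv2.polylines(im,[(q*2+.5).astype(int)],True,col,1)
    for x in(45,-45): seg([(x-4,-166,-9),(x-4,166,-9),(x+4,166,-9),(x+4,-166,-9)],0,(255,0,0))
    seg([(85,-166,14),(85,166,14)],0,(0,255,0)); seg([(-85,-166,14),(-85,166,14)],0,(0,255,0)); seg([(-65,-166,1),(-65,166,1)],0,(0,0,255))
    seg([(85,-166,-9),(-85,-166,-9)],0,(0,255,255)); seg([(85,166,-9),(-85,166,-9)],0,(0,255,255))
    seg([(92,-172.5,20),(-92,-172.5,20),(-92,172.5,20),(92,172.5,20)],1,(255,255,0))
    for z in(20,56): seg([(25,-155.5,z),(-25,-155.5,z),(-25,-143.5,z),(25,-143.5,z)],1,(255,0,255))
    b=dict(t=(0,360,640,660),s=(640,420,1280,700))[k]; cv2.imwrite(f"pics/ov_{k}.png",im[b[1]:b[3],b[0]:b[2]])
E
```

```text
[0.5521 0.1838 0.0859 0.0767 0.0743]
[[ 0.6  0.2]
 [-0.5 -0.2]
 [ 0.6  0.2]
 [-0.6  0.4]
 [-0.2 -0.8]
 [ 0.3  0.5]
 [ 0.  -1.8]
 [ 0.1  1.5]
 [-0.9  0.5]
 [-0.2 -0.5]
 [ 0.9 -0.3]
 [ 0.5  0.4]]
```

View pics/ov_t.png

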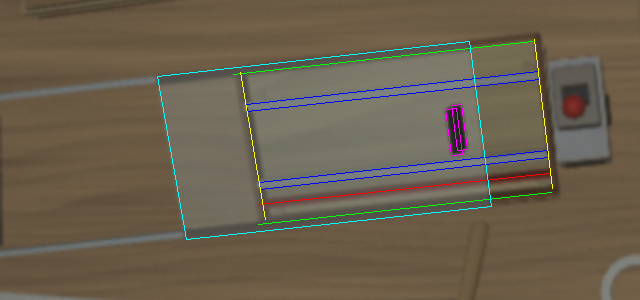

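View pics/ov_s.png

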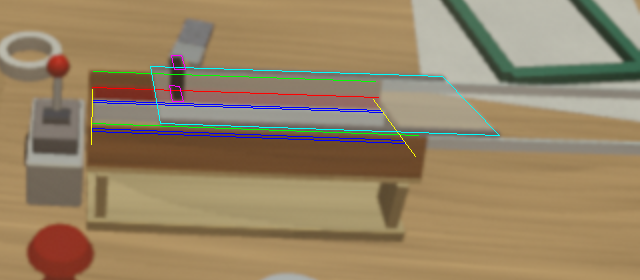

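The overlay matches both views within about 2 px: rest_mid ≈ (0.552, 0.184, 0.086), yaw 4.4°, cover at q ≈ 0.074. Next are the rails and the switch.

```bash
cat >> h.py <<'E'
def masks(s):
    h=cv2.cvtColor(s["image"],cv2.COLOR_RGB2HSV).astype(int); H,S,V=h[...,0],h[...,1],h[...,2]
    return dict(red=((H<6)|(H>172))&(S>140)&(V>60),green=(H>55)&(H<95)&(S>80)&(V>25),yellow=(H>19)&(H<35)&(S>150)&(V>70),blue=(H>100)&(H<125)&(S>150)&(V>40))
def rails(t,z=0.015,roi=(300,160,600,400),amin=60):
    for c,m in masks(t).items():
        n,l,st,ce=cv2.connectedComponentsWithStats(m.astype(np.uint8))
        for i in range(1,n):
            x,y=ce[i]
            if st[i,4]>amin and roi[0]<x<roi[2] and roi[1]<y<roi[3]:
                r=cv2.minAreaRect(np.argwhere(l==i)[:,::-1].astype(np.float32)); b=cv2.boxPoints(r)
                W=onz(t,b,z); e=W[1]-W[0],W[2]-W[1]; L=[np.linalg.norm(v) for v in e]; v=e[int(np.argmax(L))]
                print(c,st[i,4],np.round(ce[i]),"mid",np.round(W.mean(0),4),"LxW",np.round(L,4),"yaw",round(np.degrees(np.arctan2(v[1],v[0]))%180,1))
E
python3 - <<'E'
from h import *
t=manip.snapshot("top"); h=cv2.cvtColor(t["image"],cv2.COLOR_RGB2HSV)
for p in[(367,234),(383,298),(434,305),(374,361),(400,220),(287,232)]: print(p,h[p[1],p[0]])
rails(t)
crop(t,(300,160,540,390),3,"t_r")
crop(t,(260,190,320,270),7,"t_sw")
s=manip.snapshot("scene"); crop(s,(320,220,380,320),6,"s_sw")
E
```

```text
(367, 234) [  3 167  90]
(383, 298) [73 78 69]
(434, 305) [ 22 138 105]
(374, 361) [64 54 71]
(400, 220) [ 16  93 101]
(287, 232) [  2 173 127]
red 370 [367. 233.] mid [ 0.5804 -0.201   0.015 ] LxW [0.0168 0.1268] yaw 27.1
yellow 93 [432. 284.] mid [ 0.4506 -0.3485  0.015 ] LxW [0.0154 0.0411] yaw 1.5
yellow 98 [436. 324.] mid [ 0.3647 -0.3507  0.015 ] LxW [0.0157 0.0369] yaw 1.6
```

View pics/t_r.png

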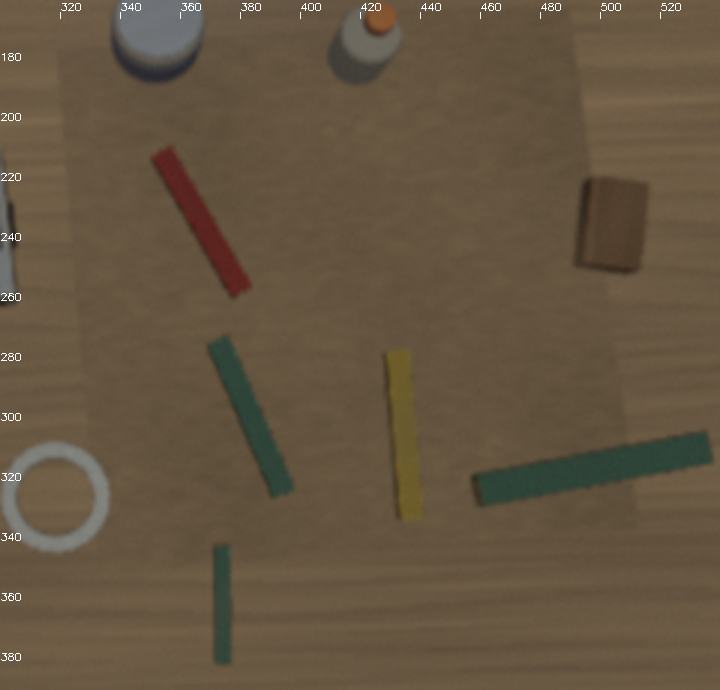

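View pics/t_sw.png

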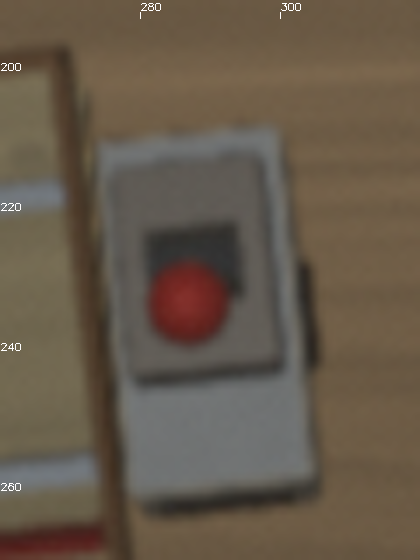

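View pics/s_sw.png

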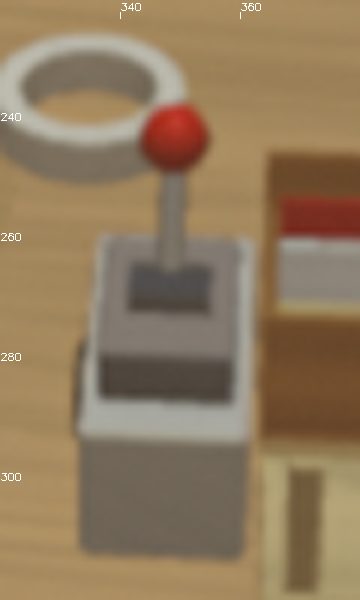

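Three rails are clear of each other, and the ball is at top (287,233) and scene (349,243). I'll loosen the colour thresholds, triangulate the ball and write the planner.

```bash
sed -i 's/(S>80)&(V>25)/(S>50)\&(V>25)/; s/(S>150)&(V>70)/(S>118)\&(V>60)/' h.py
cat >> h.py <<'E'
def tri(s1,p1,s2,p2):
    o1,d1=ray(s1,p1);o2,d2=ray(s2,p2);d1=d1[0];d2=d2[0]
    a=np.linalg.lstsq(np.c_[d1,-d2],o2-o1,rcond=None)[0]; A=o1+a[0]*d1;B=o2+a[1]*d2
    return (A+B)/2,np.linalg.norm(A-B)
def pose():
    st=manip.read_state(); return np.array(st["position"]),Ro.from_euler('xyz',st["ee_rot"],degrees=True),st
def fr(): # rack frame
    p=np.load("rack.npy"); return rest(p)
def down(yaw): # tool down, tool x at yaw (deg)
    return Ro.from_euler('xyz',[-90,0,yaw],degrees=True)
def plan(way,p0=None,R0=None):
    """way: list of (pos,Rot,claw,nrows). prints compact rows; turn interpolated, shifts in the row's starting axes"""
    p,R,_=pose()
    if p0 is not None:p=np.array(p0)
    if R0 is not None:R=R0
    out=[]
    for pos,Rt,cl,n in way:
        pos=np.array(pos,float)
        for i in range(n):
            k=1/(n-i)
            dv=(R.inv()*Rt).as_rotvec(degrees=True)*k
            ds=R.inv().apply(pos-p)*100*k
            row=np.r_[np.round(dv,1),np.round(ds,2)]
            p=p+R.apply(row[3:]/100); R=R*Ro.from_rotvec(row[:3],degrees=True)
            assert abs(row[:3]).max()<10.7 and abs(row[3:]).max()<6.25,row
            out.append(list(row)+[cl])
    print(len(out),"rows"); print(",".join(",".join(f"{v:g}" for v in r) for r in out).replace("-0,","0,") if 0 else ", ".join(",".join(f"{v+0:g}" for v in r) for r in out))
    print("end",np.round(p,4),np.round(R.as_euler('xyz',degrees=True),1))
def st():
    p,R,s=pose(); print("t",round(s["time"],2),"p",np.round(p,4),"r",np.round(s["ee_rot"],1),"F",np.round(s["contact_force"],1),"w",round(s["width"],3),"j",np.round(s["joint_pos"],1))
E
python3 - <<'E'
from h import *
t=manip.snapshot("top");s=manip.snapshot("scene")
rails(t)
b,e=tri(t,(286.7,233.3),s,(348.8,243)); print("ball",b,e)
R,o=fr(); print("ball in rest",R.T@(b-o))
p=np.load("rack.npy");q=p[4]
for qq in(q,.36,0): print("fin",qq, o+R@np.array([0,-.1495+qq,.046]), "cover_left",o+R@np.array([0,.1725+qq,.02]))
st()
E
```

```text
red 369 [367. 233.] mid [ 0.5807 -0.201   0.015 ] LxW [0.0169 0.1263] yaw 27.0
green 371 [383. 299.] mid [ 0.4255 -0.2327  0.015 ] LxW [0.0167 0.1269] yaw 20.7
green 739 [498. 316.] mid [ 0.377  -0.4951  0.015 ] LxW [0.1785 0.0225] yaw 98.8
green 129 [374. 360.] mid [ 0.2825 -0.2035  0.015 ] LxW [0.0069 0.083 ] yaw 177.4
yellow 476 [434. 304.] mid [ 0.4088 -0.35    0.015 ] LxW [0.0202 0.1299] yaw 1.1
ball [ 0.56441427 -0.02074902  0.13754071] 8.061552075813398e-05
ball in rest [ 0.01198104 -0.204853    0.05033085]
fin 0.07429427152617675 [0.54434858 0.10773885 0.12986265] cover_left [0.52734808 0.42938154 0.1050239 ]
fin 0.36 [0.52246684 0.3926054  0.12986265] cover_left [0.50546635 0.71424809 0.1050239 ]
fin 0 [0.55003866 0.0336628  0.12986265] cover_left [0.53303816 0.35530549 0.1050239 ]
t 0.5 p [ 0.2124 -0.4526  0.2563] r [-90.    0.  -64.9] F [ 0.2 -0.8 -0.2] w 0.997 j [-64.9  12.2  -2.   75.8  -0.   90. ]
```

```bash
python3 - <<'E'
from h import *
R,o=fr(); q=np.load("rack.npy")[4]
f=o+R@np.array([0,-.1495+q,.046])
Rt=down(-85.6)
plan([(f+[0,0,.13],Rt,-1,20)])
E
```

```text
20 rows
0,1,0,-1.83,-0.02,2.69,-1, 0,1,0,-1.88,-0.02,2.66,-1, 0,1,0,-1.92,-0.02,2.63,-1, 0,1,0,-1.97,-0.02,2.59,-1, 0,1,0,-2.01,-0.02,2.56,-1, 0,1,0,-2.06,-0.02,2.52,-1, 0,1.1,0,-2.1,-0.02,2.49,-1, 0,1,0,-2.15,-0.02,2.45,-1, 0,1.1,0,-2.19,-0.02,2.41,-1, 0,1,0,-2.24,-0.02,2.36,-1, 0,1.1,0,-2.28,-0.02,2.33,-1, 0,1,0,-2.32,-0.02,2.28,-1, 0,1.1,0,-2.36,-0.01,2.24,-1, 0,1,0,-2.41,-0.02,2.19,-1, 0,1.1,0,-2.45,-0.01,2.15,-1, 0,1,0,-2.49,-0.02,2.11,-1, 0,1.1,0,-2.52,-0.01,2.06,-1, 0,1,0,-2.56,-0.02,2.01,-1, 0,1.1,0,-2.59,-0.01,1.97,-1, 0,1,0,-2.64,-0.02,1.92,-1
end [0.5443 0.1078 0.2599] [-90.    0.  -85.6]
```

```bash
cat >> h.py <<'E'
def plan(way):
    """turn rows (n set by <=9deg) then n equal shift rows per waypoint; the last row carries the rounding remainder"""
    p,R,_=pose(); tot=0
    for pos,Rt,cl,n in way:
        dv=(R.inv()*Rt).as_rotvec(degrees=True); m=int(np.ceil(np.linalg.norm(dv)/9))
        if np.linalg.norm(dv)<0.15:m=0
        if m:
            r=np.round(dv/m,1); R=R*Ro.from_rotvec(r*m,degrees=True); print(f"  turn {r.tolist()} x{m}")
        ds=R.inv().apply(np.array(pos)-p)*100; r=np.round(ds/n,1); last=np.round(ds-r*(n-1),2)
        p=p+R.apply(r*(n-1)+last)/100; tot+=n+m
        print(f"  shift {r.tolist()} x{n-1}, then {last.tolist()}  claw {cl}  -> {np.round(p,4)} {np.round(R.as_euler('xyz',degrees=True),1)}")
    print(tot,"rows")
E
python3 - <<'E'
from h import *
R,o=fr(); q=np.load("rack.npy")[4]
f=o+R@np.array([0,-.1495+q,.046])
Rt=down(-85.6)
plan([(f+[0,0,.13],Rt,-1,17)])
E
```

```text
turn [0.0, 6.9, -0.0] x3
  shift [-3.1, -0.0, 2.2] x16, then [-3.7, -0.36, 2.23]  claw -1  -> [0.5443 0.1078 0.2599] [-90.    0.  -85.6]
20 rows
```

Call:
{"fn": "carry_out", "kwargs": {
  "commands": [0,6.9,0,0,0,0,-1,0,6.9,0,0,0,0,-1,0,6.9,0,0,0,0,-1,0,0,0,-3.1,0,2.2,-1,0,0,0,-3.1,0,2.2,-1,0,0,0,-3.1,0,2.2,-1,0,0,0,-3.1,0,2.2,-1,0,0,0,-3.1,0,2.2,-1,0,0,0,-3.1,0,2.2,-1,0,0,0,-3.1,0,2.2,-1,0,0,0,-3.1,0,2.2,-1,0,0,0,-3.1,0,2.2,-1,0,0,0,-3.1,0,2.2,-1]
}}

```text
time: 2.12
position: [0.4083, -0.1254, 0.2564]
ee_rot: [-90.0, -0.0, -85.6]
contact_force: [0.6, -0.4, -0.1]
width: 0.999
```

```bash
python3 - <<'E'
from h import *
st()
R,o=fr(); q=np.load("rack.npy")[4]
f=o+R@np.array([0,-.1495+q,.046])
plan([(f+[0,0,.13],down(-85.6),-1,8)])
E
```

```text
t 2.12 p [ 0.4083 -0.1254  0.2564] r [-90.   -0.  -85.6] F [ 0.6 -0.4 -0.1] w 0.999 j [-17.1   3.6 -12.   74.4  -0.  158.5]
  shift [-2.8, -0.0, 1.9] x7, then [-2.59, -0.34, 2.07]  claw -1  -> [0.5443 0.1078 0.2599] [-90.   -0.  -85.6]
8 rows
```

Here j6 would pass 180°, so I'll take the flipped grasp, at yaw 94.4.

Call:
{"fn": "carry_out", "kwargs": {
  "commands": [0,-10,0,0,0,0,-1,0,-10,0,0,0,0,-1,0,-10,0,0,0,0,-1,0,-10,0,0,0,0,-1,0,-10,0,0,0,0,-1,0,-10,0,0,0,0,-1,0,-10,0,0,0,0,-1,0,-10,0,0,0,0,-1,0,-10,0,0,0,0,-1,0,-10,0,0,0,0,-1,0,-10,0,0,0,0,-1,0,-10,0,0,0,0,-1,0,-10,0,0,0,0,-1,0,-10,0,0,0,0,-1,0,-10,0,0,0,0,-1,0,-10,0,0,0,0,-1,0,-10,0,0,0,0,-1,0,-10,0,0,0,0,-1]
}}

```text
time: 4.38
position: [0.4078, -0.1265, 0.2564]
ee_rot: [-90.0, 0.0, 94.8]
contact_force: [0.1, 0.5, 0.5]
width: 1.0
```

```bash
python3 - <<'E'
from h import *
st()
R,o=fr(); q=np.load("rack.npy")[4]
f=o+R@np.array([0,-.1495+q,.046])
plan([(f+[0,0,.13],down(94.4),-1,8),(f+[0,0,.01],down(94.4),-1,5)])
E
```

```text
t 4.38 p [ 0.4078 -0.1265  0.2564] r [-90.    0.   94.8] F [0.1 0.5 0.5] w 1.0 j [-17.2   3.6 -12.   74.4   0.  -22. ]
  turn [0.0, 0.4, -0.0] x1
  shift [2.8, -0.0, -1.9] x7, then [2.71, -0.35, -2.11]  claw -1  -> [0.5444 0.1077 0.2599] [-90.    0.   94.4]
  shift [0.0, 2.4, 0.0] x4, then [0.01, 2.4, 0.01]  claw -1  -> [0.5443 0.1078 0.1399] [-90.    0.   94.4]
14 rows
```

Call:
{"fn": "carry_out", "kwargs": {
  "commands": [0,0,0,2.8,0,-1.9,-1,0,0,0,2.8,0,-1.9,-1,0,0,0,2.8,0,-1.9,-1,0,0,0,2.8,0,-1.9,-1,0,0,0,2.8,0,-1.9,-1,0,0,0,2.8,0,-1.9,-1,0,0,0,2.8,0,-1.9,-1,0,0,0,2.6,-0.3,-2.0,-1,0,0,0,0,2.4,0,-1,0,0,0,0,2.4,0,-1,0,0,0,0,2.4,0,-1,0,0,0,0,0,0,-1]
}}

```text
time: 5.88
position: [0.5421, 0.1065, 0.186]
ee_rot: [-89.8, 0.0, 94.4]
contact_force: [0.5, -0.1, 0.4]
width: 1.002
```

```bash
python3 - <<'E'
from h import *
st()
R,o=fr(); q=np.load("rack.npy")[4]
f=o+R@np.array([0,-.1495+q,.046])
plan([(f+[0,0,.01],down(94.4),-1,2)])
t=manip.snapshot("top");crop(t,(150,180,310,310),4,"g1")
t=manip.snapshot("scene");crop(t,(340,120,500,300),3,"g1s")
E
```

```text
t 5.88 p [0.5421 0.1065 0.186 ] r [-89.8   0.   94.4] F [ 0.5 -0.1  0.4] w 1.002 j [11.1 19.7 -2.1 68.3  0.   6.7]
  turn [-0.2, 0.0, -0.0] x1
  shift [0.1, 2.3, -0.1] x1, then [0.01, 2.32, -0.13]  claw -1  -> [0.5444 0.1077 0.1398] [-90.    0.   94.4]
3 rows
```

View pics/g1s.png

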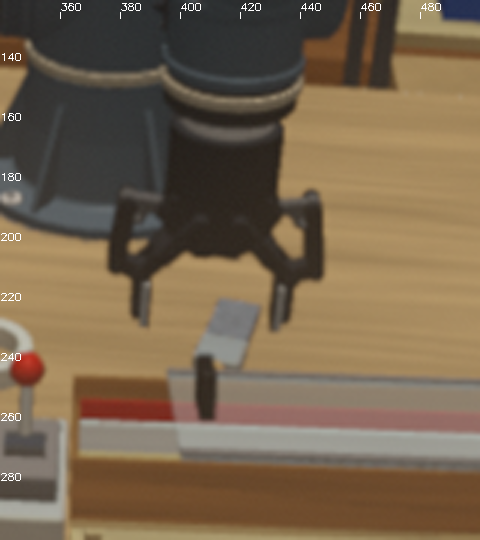

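The fin (px 405,385 in the crop scale) sits between the open fingers. Lower and grip.

Call:
{"fn": "carry_out", "kwargs": {
  "commands": [0,0,0,0.1,2.3,-0.2,-1,0,0,0,0,2.3,0,-1,0,0,0,0,0,0,1,0,0,0,0,0,0,1,0,0,0,0,0,0,1,0,0,0,0,0,0,1,0,0,0,0,0,0,1,0,0,0,0,0,0,1]
}}

```text
time: 6.98
position: [0.5454, 0.1079, 0.1422]
ee_rot: [-90.1, -0.0, 94.4]
contact_force: [-2.0, -1.1, 6.7]
width: 0.126
```

```bash
python3 - <<'E'
from h import *
st()
R,o=fr(); p,_,_=pose(); print("TCP in rest",R.T@(p-o))
E
```

```text
t 6.97 p [0.5454 0.1079 0.1422] r [-90.1  -0.   94.4] F [-2.  -1.1  6.7] w 0.126 j [11.2 21.3 -6.4 62.3  0.   6.8]
TCP in rest [ 0.00466996 -0.07508918  0.05746352]
```

Call:
{"fn": "carry_out", "kwargs": {
  "commands": [0,0,0,0.5,-0.2,0,1,0,0,0,1.5,0,0,1,0,0,0,2,0,0,1,0,0,0,2,0,0,1,0,0,0,2,0,0,1,0,0,0,2,0,0,1,0,0,0,2,0,0,1,0,0,0,2,0,0,1,0,0,0,2,0,0,1,0,0,0,2,0,0,1,0,0,0,2,0,0,1,0,0,0,2,0,0,1,0,0,0,2,0,0,1,0,0,0,2,0,0,1,0,0,0,1.5,0,0,1,0,0,0,0.5,0,0,1,0,0,0,0,0,0,1,0,0,0,0,0,0,1]
}}

```text
time: 9.22
position: [0.5241, 0.387, 0.1424]
ee_rot: [-90.0, 0.0, 94.4]
contact_force: [11.5, 3.4, -16.8]
width: 0.124
```

```bash
python3 - <<'E'
from h import *
st()
R,o=fr(); p,_,_=pose(); print("TCP in rest",R.T@(p-o))
E
```

```text
t 9.22 p [0.5241 0.387  0.1424] r [-90.    0.   94.4] F [ 11.5   3.4 -16.8] w 0.124 j [36.5 32.5 11.2 68.7 -0.1 32. ]
TCP in rest [0.00485785 0.20482803 0.05758459]
```

Call:
{"fn": "carry_out", "kwargs": {
  "commands": [0,0,0,0,0.2,0,1,0,0,0,0.3,0,0,1,0,0,0,0.3,0,0,1,0,0,0,0.2,0,0,1,0,0,0,0,0,0,1]
}}

```text
time: 9.85
position: [0.5236, 0.3944, 0.1422]
ee_rot: [-90.1, 0.1, 94.4]
contact_force: [5.2, -8.8, 9.1]
width: 0.125
```

```bash
python3 - <<'E'
from h import *
st()
R,o=fr(); p,_,_=pose(); print("TCP in rest",R.T@(p-o))
E
```

```text
t 9.85 p [0.5236 0.3944 0.1422] r [-90.1   0.1  94.4] F [ 5.2 -8.8  9.1] w 0.125 j [37.  32.9 12.  69.  -0.1 32.6]
TCP in rest [0.00483348 0.21217073 0.05739339]
```

Call:
{"fn": "carry_out", "kwargs": {
  "commands": [0,0,0,0.2,0,0,1,0,0,0,0,0,0,1]
}}

```text
time: 10.1
position: [0.5236, 0.3945, 0.1422]
ee_rot: [-90.1, 0.3, 94.3]
contact_force: [5.6, -21.6, 14.5]
width: 0.127
```

```bash
python3 - <<'E'
from h import *
st()
R,o=fr(); p,_,_=pose(); print("TCP in rest",R.T@(p-o))
E
```

```text
t 10.1 p [0.5236 0.3945 0.1422] r [-90.1   0.3  94.3] F [  5.6 -21.6  14.5] w 0.127 j [37.1 33.1 12.1 69.1 -0.3 32.8]
TCP in rest [0.00485518 0.21231239 0.0573858 ]
```

The cover is on its end stop. I'll release, rise, and look.

Call:
{"fn": "carry_out", "kwargs": {
  "commands": [0,0,0,-0.2,0,0,1,0,0,0,0,0,0,-0.4,0,0,0,0,0,0,-0.4,0,0,0,0,0,0,-0.4,0,0,0,0,-2,0,-0.4,0,0,0,0,-3,0,-0.4,0,0,0,0,-4,0,-0.4,0,0,0,0,-4,0,-0.4]
}}

```text
time: 11.1
position: [0.5224, 0.395, 0.2725]
ee_rot: [-90.0, 0.0, 94.5]
contact_force: [0.3, -0.3, -0.2]
width: 0.699
```

```bash
python3 - <<'E'
from h import *
st()
t=manip.snapshot("top");cv2.imwrite("pics/t2.png",t["image"][:,:,::-1])
rails(t)
E
```

```text
t 11.1 p [0.5224 0.395  0.2725] r [-90.    0.   94.5] F [ 0.3 -0.3 -0.2] w 0.699 j [37.1 32.3 29.6 87.4  0.  32.6]
red 371 [367. 233.] mid [ 0.5807 -0.2009  0.015 ] LxW [0.0168 0.1263] yaw 27.1
green 363 [395. 297.] mid [ 0.4288 -0.2602  0.015 ] LxW [0.0165 0.1249] yaw 21.1
green 738 [498. 316.] mid [ 0.377  -0.4953  0.015 ] LxW [0.179  0.0225] yaw 98.6
green 121 [374. 360.] mid [ 0.2825 -0.2035  0.015 ] LxW [0.0069 0.083 ] yaw 177.4
yellow 473 [434. 305.] mid [ 0.4085 -0.3498  0.015 ] LxW [0.0204 0.1295] yaw 1.2
```

View pics/t2.png

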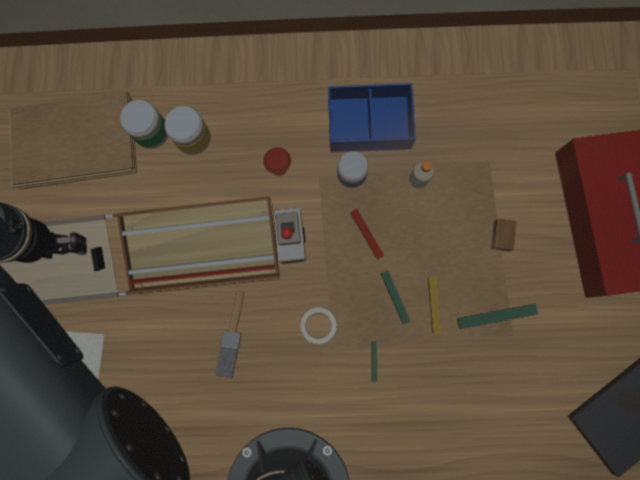

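The cover is fully open and clear of the tray (cover edge ≈ px 115–128). Green was knocked about 28 mm and is now at (395,297). First to go is red.

```bash
python3 - <<'E'
from h import *
Rt=down(117.1); g=np.array([.5807,-.2009,0])
plan([(g+[0,0,.26],Rt,-.4,14),(g+[0,0,.10],Rt,-.4,5)])
E
```

```text
turn [0.1, -7.5, 0.0] x3
  shift [-4.0, 0.1, 1.6] x13, then [-3.78, 0.37, 1.11]  claw -0.4  -> [ 0.5807 -0.2009  0.26  ] [-9.00e+01 -1.00e-01  1.17e+02]
  turn [0.0, -0.1, 0.1] x1
  shift [-0.0, 3.2, 0.0] x4, then [-0.0, 3.2, 0.01]  claw -0.4  -> [ 0.5806 -0.2009  0.1   ] [-90.   -0.  117.1]
23 rows
```

Call:
{"fn": "carry_out", "kwargs": {
  "commands": [0,-7.5,0,0,0,0,-0.4,0,-7.5,0,0,0,0,-0.4,0,-7.5,0,0,0,0,-0.4,0,0,0,-4,0.1,1.6,-0.4,0,0,0,-4,0.1,1.6,-0.4,0,0,0,-4,0.1,1.6,-0.4,0,0,0,-4,0.1,1.6,-0.4,0,0,0,-4,0.1,1.6,-0.4,0,0,0,-4,0.1,1.6,-0.4,0,0,0,-4,0.1,1.6,-0.4,0,0,0,-4,0.1,1.6,-0.4,0,0,0,-4,0.1,1.6,-0.4,0,0,0,-4,0.1,1.6,-0.4,0,0,0,-4,0.1,1.6,-0.4,0,0,0,-4,0.1,1.6,-0.4,0,0,0,-4,0.1,1.6,-0.4,0,0,0,-3.8,0,1.1,-0.4,0,0,0,0,3,0,-0.4,0,0,0,0,3,0,-0.4,0,0,0,0,3,0,-0.4]
}}

```text
time: 13.65
position: [0.5802, -0.2017, 0.1671]
ee_rot: [-90.0, -0.0, 116.9]
contact_force: [-0.3, 0.2, 0.4]
width: 0.702
```

```bash
python3 - <<'E'
from h import *
st()
Rt=down(117.1); g=np.array([.5807,-.2009,0])
plan([(g+[0,0,.06],Rt,-.4,5),(g+[0,0,.027],Rt,-.4,2)])
t=manip.snapshot("top");rails(t);crop(t,(310,160,450,290),4,"r1")
E
```

```text
t 13.65 p [ 0.5802 -0.2017  0.1671] r [-90.   -0.  116.9] F [-0.3  0.2  0.4] w 0.702 j [-19.2  27.4   6.5  69.2   0.  -46.1]
  turn [-0.0, -0.2, 0.0] x1
  shift [0.0, 2.1, -0.0] x4, then [0.04, 2.31, -0.08]  claw -0.4  -> [ 0.5807 -0.2009  0.06  ] [-90.   -0.  117.1]
  shift [0.0, 1.7, 0.0] x1, then [0.0, 1.6, 0.0]  claw -0.4  -> [ 0.5807 -0.2009  0.027 ] [-90.   -0.  117.1]
8 rows
green 745 [498. 316.] mid [ 0.3769 -0.4951  0.015 ] LxW [0.1785 0.0226] yaw 98.8
yellow 382 [435. 307.] mid [ 0.4078 -0.3509  0.015 ] LxW [0.0193 0.1277] yaw 0.2
```

View pics/r1.png

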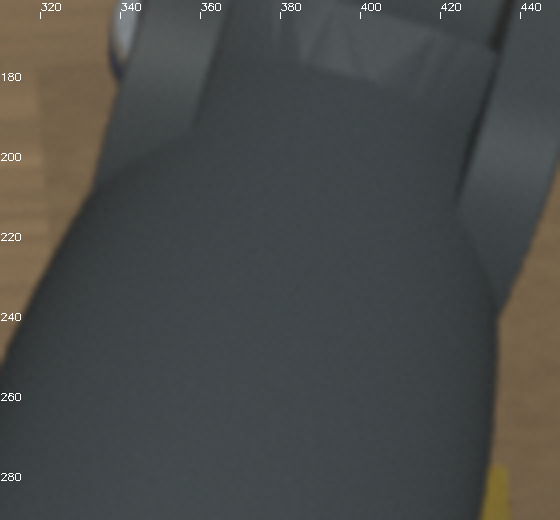

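The arm hides the rail from the top camera. I'll descend and grip, using the measured pose.

Call:
{"fn": "carry_out", "kwargs": {
  "commands": [0,0,0,0,2.2,0,-0.4,0,0,0,0,2.2,0,-0.4,0,0,0,0,2.2,0,-0.4,0,0,0,0,2.2,0,-0.4,0,0,0,0,2.2,0,-0.4,0,0,0,0,1.5,0,-0.4,0,0,0,0,1.5,0,-0.4,0,0,0,0,0,0,-0.4]
}}

```text
time: 14.7
position: [0.5798, -0.2015, 0.0275]
ee_rot: [-89.9, -0.1, 116.9]
contact_force: [-0.4, 0.9, -0.0]
width: 0.701
```

```bash
python3 - <<'E'
from h import *
st()
s=manip.snapshot("scene");crop(s,(200,200,360,320),4,"r2")
E
```

```text
t 14.7 p [ 0.5798 -0.2015  0.0275] r [-8.990e+01 -1.000e-01  1.169e+02] F [-0.4  0.9 -0. ] w 0.701 j [-19.2  33.1  -5.4  51.6  -0.  -46.1]
```

View pics/r2.png

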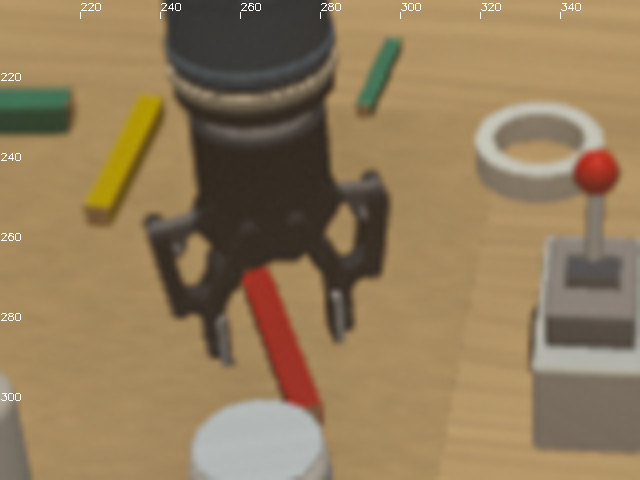

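The fingers straddle the red rail (px ~270,275). Close.

Call:
{"fn": "carry_out", "kwargs": {
  "commands": [0,0,0,0,0,0,1,0,0,0,0,0,0,1,0,0,0,0,0,0,1,0,0,0,0,0,0,1,0,0,0,0,0,0,1,0,0,0,0,0,0,1,0,0,0,0,-1.5,0,1,0,0,0,0,-3,0,1,0,0,0,0,0,0,1]
}}

```text
time: 15.88
position: [0.5818, -0.2022, 0.0764]
ee_rot: [-90.2, 0.2, 116.9]
contact_force: [0.3, 0.2, 0.2]
width: 0.191
```

```bash
python3 - <<'E'
from h import *
st()
s=manip.snapshot("scene");crop(s,(200,200,360,320),4,"r3")
E
```

```text
t 15.88 p [ 0.5818 -0.2022  0.0764] r [-90.2   0.2 116.9] F [0.3 0.2 0.2] w 0.191 j [-19.2  30.5  -2.   57.2   0.  -46.1]
```

View pics/r3.png

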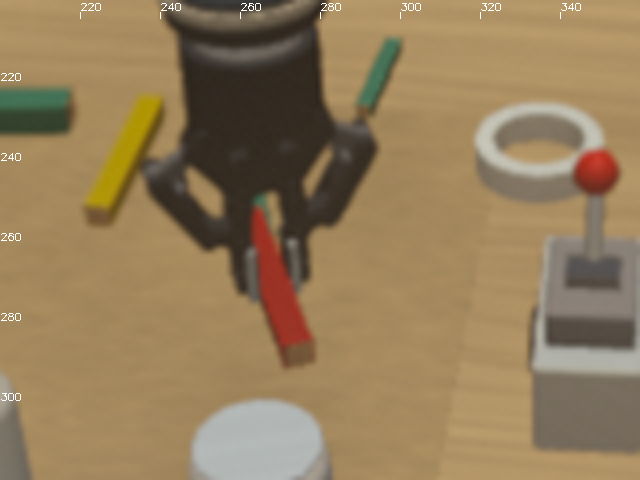

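```bash
cat >> h.py <<'E'
def Rplace():
    R,o=fr(); return Ro.from_matrix(np.c_[R[:,1],-R[:,2],-R[:,0]])
def rp(x,y,z):
    R,o=fr(); return o+R@np.array([x,y,z])
def inrest():
    R,o=fr(); p,_,s=pose(); print("rest",np.round(R.T@(p-o),4),"F_rest",np.round(R.T@np.array(s["contact_force"]),1))
E
python3 - <<'E'
from h import *
s=manip.snapshot("scene"); p,R,_=pose()
c=p+R.apply([0,.0185,-.001]); print("pred end px",proj(s,[c+R.apply([0,0,-.065])]), "centre",c)
print(Rplace().as_euler('xyz',degrees=True))
R0=down(116.9)
plan([(p+[0,0,.18],down(116.9),1,5),(rp(.004,.07,.16),Rplace(),1,10),(rp(.004,.07,.06),Rplace(),1,4)])
E
```

```text
pred end px [[275.19163874 287.92136479]] centre [ 0.58140219 -0.20136701  0.05539581]
[-107.18873385    0.           94.3924916 ]
  shift [-0.0, -3.6, -0.0] x4, then [-0.01, -3.6, -0.01]  claw 1  -> [ 0.5805 -0.2018  0.2539] [-90.    0.  116.9]
  turn [-4.2, 5.6, 0.8] x4
  shift [4.6, 0.0, 0.4] x9, then [4.26, 0.19, 0.87]  claw 1  -> [0.5034 0.2503 0.24  ] [-1.07e+02 -1.00e-01  9.44e+01]
  turn [-0.2, -0.0, 0.1] x1
  shift [-0.0, 2.5, 0.0] x3, then [-0.01, 2.5, 0.01]  claw 1  -> [0.5329 0.2525 0.1444] [-107.2   -0.    94.4]
24 rows
```

The predicted end pixel matches what I see (275,288), so the rail is held as assumed. Carry it over to y = +70.

Call:
{"fn": "carry_out", "kwargs": {
  "commands": [0,0,0,0,-3.6,0,1,0,0,0,0,-3.6,0,1,0,0,0,0,-3.6,0,1,0,0,0,0,-3.6,0,1,0,0,0,0,-3.6,0,1,-4.2,5.6,0.8,0,0,0,1,-4.2,5.6,0.8,0,0,0,1,-4.2,5.6,0.8,0,0,0,1,-4.2,5.6,0.8,0,0,0,1,0,0,0,4.6,0,0.4,1,0,0,0,4.6,0,0.4,1,0,0,0,4.6,0,0.4,1,0,0,0,4.6,0,0.4,1,0,0,0,4.6,0,0.4,1,0,0,0,4.6,0,0.4,1,0,0,0,4.6,0,0.4,1,0,0,0,4.6,0,0.4,1,0,0,0,4.6,0,0.4,1,0,0,0,4.2,0.2,0.8,1,0,0,0,0,0,0,1]
}}

```text
time: 18.48
position: [0.5027, 0.2519, 0.2384]
ee_rot: [-106.9, -0.1, 94.6]
contact_force: [0.1, -1.0, -0.5]
width: 0.193
```

```bash
python3 - <<'E'
from h import *
st();inrest()
plan([(rp(.004,.07,.06),Rplace(),1,4),(rp(.004,.07,.024),Rplace(),1,2)])
s=manip.snapshot("scene");crop(s,(340,150,560,310),3,"p1")
E
```

```text
t 18.48 p [0.5027 0.2519 0.2384] r [-1.069e+02 -1.000e-01  9.460e+01] F [ 0.1 -1.  -0.5] w 0.193 j [ 30.3   6.7 -13.7  54.3  -7.1  24.8]
rest [0.003  0.0717 0.1587] F_rest [-0.1 -1.  -0.5]
  turn [-0.3, 0.2, 0.2] x1
  shift [-0.0, 2.5, -0.0] x3, then [-0.16, 2.37, -0.1]  claw 1  -> [0.5329 0.2525 0.1444] [-107.2    0.    94.3]
  shift [-0.0, 1.8, -0.0] x1, then [-0.0, 1.8, -0.0]  claw 1  -> [0.5435 0.2533 0.1101] [-107.2    0.    94.3]
7 rows
```

View pics/p1.png

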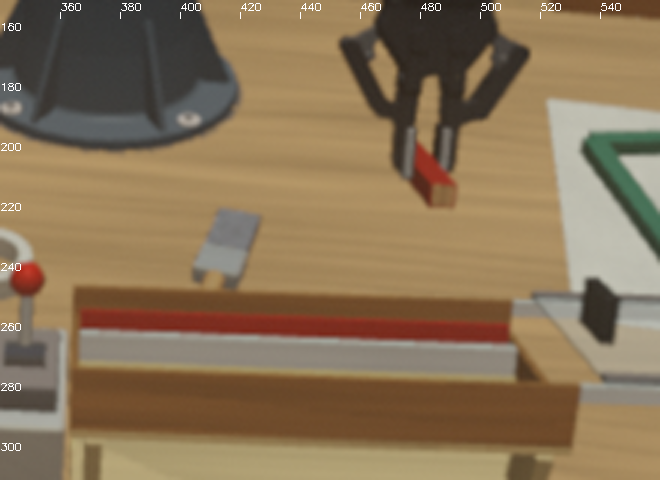

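Call:
{"fn": "carry_out", "kwargs": {
  "commands": [-0.3,0.2,0.2,-0.1,2.4,-0.1,1,0,0,0,0,2.4,0,1,0,0,0,0,2.4,0,1,0,0,0,0,2.4,0,1,0,0,0,0,1.9,0,1,0,0,0,0,1.9,0,1,0,0,0,0,0,0,1]
}}

```text
time: 19.4
position: [0.5441, 0.2502, 0.1106]
ee_rot: [-107.1, 0.1, 94.1]
contact_force: [-1.3, -0.2, -0.8]
width: 0.193
```

```bash
python3 - <<'E'
from h import *
st();inrest()
s=manip.snapshot("scene");crop(s,(340,150,560,310),3,"p2")
s=manip.snapshot("top");crop(s,(60,180,320,310),3,"p2t")
E
```

```text
t 19.4 p [0.5441 0.2502 0.1106] r [-1.071e+02  1.000e-01  9.410e+01] F [-1.3 -0.2 -0.8] w 0.193 j [ 28.1  15.6 -22.2  36.4  -6.9  23. ]
rest [0.0045 0.0669 0.0244] F_rest [-1.5 -0.1 -0.3]
```

View pics/p2.png

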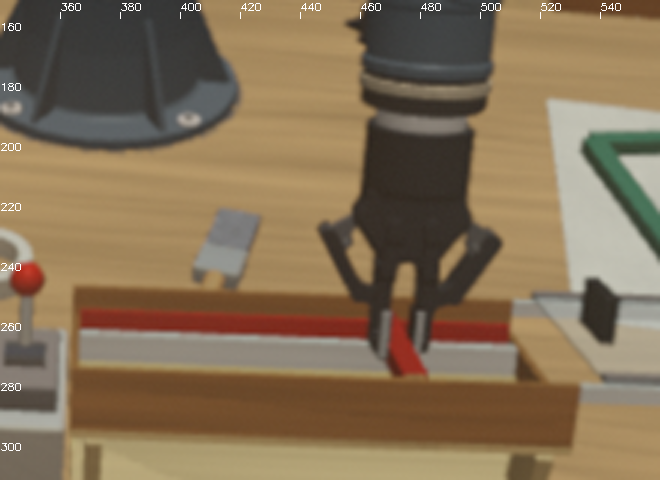

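Call:
{"fn": "carry_out", "kwargs": {
  "commands": [0,0,0,0,0.2,0,1,0,0,0,0,0.2,0,1,0,0,0,0,0,0,1]
}}

```text
time: 19.88
position: [0.5457, 0.252, 0.1083]
ee_rot: [-107.3, -0.0, 94.2]
contact_force: [0.0, -0.0, -0.4]
width: 0.192
```

```bash
python3 - <<'E'
from h import *
st();inrest()
E
```

```text
t 19.88 p [0.5457 0.252  0.1083] r [-107.3   -0.    94.2] F [ 0.  -0.  -0.4] w 0.192 j [ 28.1  15.9 -22.3  35.9  -6.9  23. ]
rest [0.0055 0.0685 0.0217] F_rest [-0.1 -0.  -0.4]
```

Call:
{"fn": "carry_out", "kwargs": {
  "commands": [0,0,0,0,0.1,0,1,0,0,0,0,0.1,0,1,0,0,0,0,0.1,0,1,0,0,0,0,0,0,1]
}}

```text
time: 20.38
position: [0.5461, 0.2521, 0.1079]
ee_rot: [-107.4, -0.0, 94.2]
contact_force: [-35.6, -10.8, 52.9]
width: 0.191
```

```bash
python3 - <<'E'
from h import *
st();inrest()
E
```

```text
t 20.38 p [0.5461 0.2521 0.1079] r [-107.4   -0.    94.2] F [-35.6 -10.8  52.9] w 0.191 j [ 28.1  15.9 -22.4  35.8  -6.9  23. ]
rest [0.0057 0.0686 0.0212] F_rest [-19.1  -8.1  61.3]
```

Call:
{"fn": "carry_out", "kwargs": {
  "commands": [0,0,0,0,-0.2,0,1,0,0,0,0,0,0,1]
}}

```text
time: 20.62
position: [0.5461, 0.2522, 0.1081]
ee_rot: [-107.3, -0.0, 94.2]
contact_force: [-10.5, -2.9, 18.4]
width: 0.189
```

```bash
python3 - <<'E'
from h import *
st();inrest()
E
```

```text
t 20.62 p [0.5461 0.2522 0.1081] r [-107.3   -0.    94.2] F [-10.5  -2.9  18.4] w 0.189 j [ 28.1  15.9 -22.3  35.8  -6.9  23. ]
rest [0.0058 0.0687 0.0214] F_rest [-4.8 -2.1 20.8]
```

Call:
{"fn": "carry_out", "kwargs": {
  "commands": [0,0,0,0,-0.1,0,1,0,0,0,0,0,0.15,1,0,0,0,0,0,0.15,1,0,0,0,0,0,0.1,1,0,0,0,0,0,0,1]
}}

```text
time: 21.25
position: [0.5418, 0.2517, 0.1068]
ee_rot: [-107.3, -0.0, 94.2]
contact_force: [-1.6, 0.3, 0.2]
width: 0.196
```

```bash
python3 - <<'E'
from h import *
st();inrest()
E
```

```text
t 21.25 p [0.5418 0.2517 0.1068] r [-107.3   -0.    94.2] F [-1.6  0.3  0.2] w 0.196 j [ 28.3  15.6 -22.9  35.6  -7.   23.2]
rest [0.0013 0.0685 0.0215] F_rest [-1.4  0.4  0.7]
```

Call:
{"fn": "carry_out", "kwargs": {
  "commands": [0,0,0,0,0,0.1,1,0,0,0,0,0,0.1,1,0,0,0,0,0,0,1]
}}

```text
time: 21.62
position: [0.5409, 0.2516, 0.1069]
ee_rot: [-107.4, -0.0, 94.1]
contact_force: [5.1, -0.3, -0.6]
width: 0.193
```

```bash
python3 - <<'E'
from h import *
st();inrest()
E
```

```text
t 21.62 p [0.5409 0.2516 0.1069] r [-107.4   -0.    94.1] F [ 5.1 -0.3 -0.6] w 0.193 j [ 28.4  15.4 -23.2  35.4  -7.   23.3]
rest [0.0005 0.0685 0.0219] F_rest [ 4.6 -0.7 -2.1]
```

The end is touching the stop, with about 5 N up-slope. Release.

Call:
{"fn": "carry_out", "kwargs": {
  "commands": [0,0,0,0,0.05,0.05,1,0,0,0,0,0,0,0.2,0,0,0,0,0,0,0.2,0,0,0,0,0,0,0.2,0,0,0,0,0,0,0.2,0,0,0,0,-2,0,0.2,0,0,0,0,-4,0,0.2,0,0,0,0,-5,0,0.2,0,0,0,0,-5,0,0.2]
}}

```text
time: 22.75
position: [0.4916, 0.2478, 0.26]
ee_rot: [-107.3, -0.0, 94.1]
contact_force: [1.0, 0.2, -0.7]
width: 0.405
```

```bash
python3 - <<'E'
from h import *
st();inrest()
s=manip.snapshot("scene");crop(s,(340,150,560,310),3,"p3")
s=manip.snapshot("top");crop(s,(60,180,320,310),3,"p3t"); rails(s)
E
```

```text
t 22.75 p [0.4916 0.2478 0.26  ] r [-107.3   -0.    94.1] F [ 1.   0.2 -0.7] w 0.405 j [ 30.8   4.7 -12.9  56.8  -7.6  25.6]
rest [-0.0016  0.0685  0.1827] F_rest [ 0.7  0.1 -0.9]
green 359 [395. 297.] mid [ 0.4288 -0.2602  0.015 ] LxW [0.0165 0.1249] yaw 21.1
green 742 [498. 316.] mid [ 0.3769 -0.4953  0.015 ] LxW [0.179  0.0225] yaw 98.8
green 125 [374. 360.] mid [ 0.2825 -0.2035  0.015 ] LxW [0.0069 0.083 ] yaw 177.4
yellow 473 [434. 305.] mid [ 0.4086 -0.3501  0.015 ] LxW [0.0199 0.1295] yaw 0.8
```

View pics/p3.png

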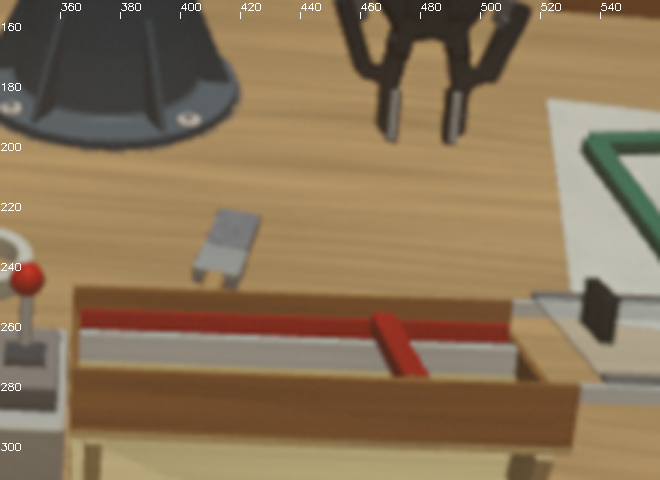

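View pics/p3t.png

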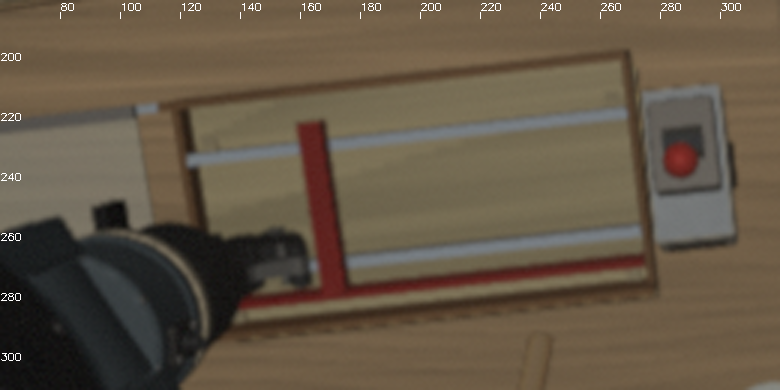

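Red lies square, against the stop. Next, green.

```bash
python3 - <<'E'
from h import *
Rt=down(111.1); g=np.array([.4288,-.2602,0])
plan([(g+[0,0,.25],Rt,-.4,12),(g+[0,0,.09],Rt,-.4,4)])
E
```

```text
turn [5.9, -5.6, -0.8] x3
  shift [-3.8, 0.1, 2.0] x11, then [-3.4, 0.35, 2.32]  claw -0.4  -> [ 0.4288 -0.2602  0.25  ] [-89.9  -0.  111.1]
  shift [-0.0, 4.0, -0.0] x3, then [-0.01, 4.0, -0.04]  claw -0.4  -> [ 0.4288 -0.2602  0.09  ] [-89.9  -0.  111.1]
19 rows
```

Call:
{"fn": "carry_out", "kwargs": {
  "commands": [5.9,-5.6,-0.8,0,0,0,-0.4,5.9,-5.6,-0.8,0,0,0,-0.4,5.9,-5.6,-0.8,0,0,0,-0.4,0,0,0,-3.8,0.1,2,-0.4,0,0,0,-3.8,0.1,2,-0.4,0,0,0,-3.8,0.1,2,-0.4,0,0,0,-3.8,0.1,2,-0.4,0,0,0,-3.8,0.1,2,-0.4,0,0,0,-3.8,0.1,2,-0.4,0,0,0,-3.8,0.1,2,-0.4,0,0,0,-3.8,0.1,2,-0.4,0,0,0,-3.8,0.1,2,-0.4,0,0,0,-3.8,0.1,2,-0.4,0,0,0,-3.8,0.1,2,-0.4,0,0,0,-3.4,0.3,2.3,-0.4,0,0,0,0,4,0,-0.4,0,0,0,0,4,0,-0.4,0,0,0,0,4,0,-0.4,0,0,0,0,3,0,-0.4,0,0,0,0,0,0,-0.4]
}}

```text
time: 25.35
position: [0.425, -0.261, 0.0953]
ee_rot: [-89.3, -0.1, 111.0]
contact_force: [0.3, 0.6, 1.1]
width: 0.696
```

```bash
python3 - <<'E'
from h import *
st()
Rt=down(111.1); g=np.array([.4288,-.2602,0])
plan([(g+[0,0,.06],Rt,-.4,2),(g+[0,0,.0275],Rt,-.4,2)])
s=manip.snapshot("scene");crop(s,(180,160,340,280),4,"q1")
t=manip.snapshot("top");cv2.imwrite("pics/q1t.png",t["image"][:,:,::-1])
E
```

```text
t 25.35 p [ 0.425  -0.261   0.0953] r [-8.93e+01 -1.00e-01  1.11e+02] F [0.3 0.6 1.1] w 0.696 j [-31.3  17.7 -18.9  54.   -0.5 -52.3]
  turn [-0.7, -0.1, 0.1] x1
  shift [-0.0, 1.8, -0.2] x1, then [-0.07, 1.73, -0.18]  claw -0.4  -> [ 0.4288 -0.2602  0.06  ] [-90.   -0.  111.1]
  shift [0.0, 1.6, 0.0] x1, then [0.0, 1.65, 0.0]  claw -0.4  -> [ 0.4288 -0.2602  0.0275] [-90.   -0.  111.1]
5 rows
```

View pics/q1.png

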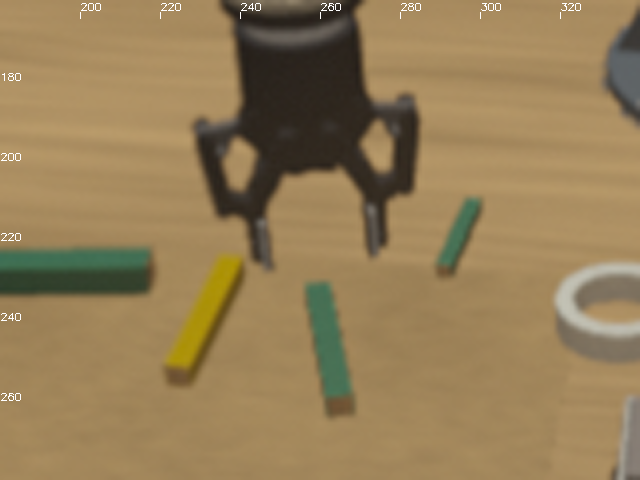

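Green is aligned below the gripper. Correct the small offset, descend and grip.

Call:
{"fn": "carry_out", "kwargs": {
  "commands": [-0.7,0,0,0,1.8,-0.2,-0.4,0,0,0,0,1.7,-0.2,-0.4,0,0,0,0,1.6,0,-0.4,0,0,0,0,1.6,0,-0.4,0,0,0,0,0,0,-0.4]
}}

```text
time: 26.08
position: [0.4305, -0.2606, 0.0308]
ee_rot: [-90.2, 0.1, 111.1]
contact_force: [0.0, 0.1, 0.8]
width: 0.697
```

```bash
python3 - <<'E'
from h import *
st()
s=manip.snapshot("scene");crop(s,(180,160,340,280),4,"q2")
E
```

```text
t 26.07 p [ 0.4305 -0.2606  0.0308] r [-9.020e+01  1.000e-01  1.111e+02] F [0.  0.1 0.8] w 0.697 j [-31.2  21.7 -23.9  44.3   0.1 -52.3]
```

View pics/q2.png

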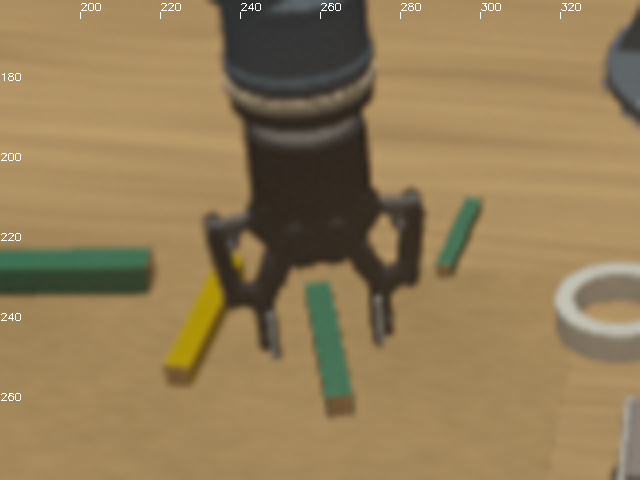

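Call:
{"fn": "carry_out", "kwargs": {
  "commands": [0,0,0,0,0.3,0.1,-0.4,0,0,0,0,0,0,1,0,0,0,0,0,0,1,0,0,0,0,0,0,1,0,0,0,0,0,0,1,0,0,0,0,0,0,1,0,0,0,0,0,0,1]
}}

```text
time: 27.0
position: [0.4295, -0.261, 0.0278]
ee_rot: [-90.2, 0.1, 111.0]
contact_force: [-2.2, 0.8, 8.0]
width: 0.191
```

```bash
python3 - <<'E'
from h import *
st()
p,_,_=pose()
plan([(p+[0,0,.22],down(111.1),1,6),(rp(.006,.0,.16),Rplace(),1,8),(rp(.006,.0,.03),Rplace(),1,5)])
E
```

```text
t 27.0 p [ 0.4295 -0.261   0.0278] r [-9.02e+01  1.00e-01  1.11e+02] F [-2.2  0.8  8. ] w 0.191 j [-31.3  21.8 -24.2  43.8   0.1 -52.4]
  turn [0.2, -0.1, -0.1] x1
  shift [0.0, -3.7, 0.0] x5, then [0.0, -3.5, 0.01]  claw 1  -> [ 0.4295 -0.261   0.2478] [-90.   -0.  111.1]
  turn [-5.7, 5.5, 0.8] x3
  shift [5.4, 0.5, -1.4] x7, then [5.58, 0.69, -1.03]  claw 1  -> [0.5107 0.1806 0.2405] [-1.072e+02 -1.000e-01  9.450e+01]
  turn [-0.0, 0.1, 0.1] x1
  shift [-0.0, 2.6, -0.0] x4, then [-0.01, 2.6, -0.01]  claw 1  -> [0.549  0.1836 0.1163] [-107.2   -0.    94.4]
24 rows
```

Call:
{"fn": "carry_out", "kwargs": {
  "commands": [0,0,0,0,-2,0,1,0,0,0,0,-4,0,1,0,0,0,0,-4,0,1,0,0,0,0,-4,0,1,0,0,0,0,-4,0,1,0,0,0,0,-4,0,1,-5.7,5.5,0.8,0,0,0,1,-5.7,5.5,0.8,0,0,0,1,-5.7,5.5,0.8,0,0,0,1,0,0,0,4.3,0.4,-1.1,1,0,0,0,4.3,0.4,-1.1,1,0,0,0,4.3,0.4,-1.1,1,0,0,0,4.3,0.4,-1.1,1,0,0,0,4.3,0.4,-1.1,1,0,0,0,4.3,0.4,-1.1,1,0,0,0,4.3,0.4,-1.1,1,0,0,0,4.3,0.4,-1.1,1,0,0,0,4.3,0.4,-1.1,1,0,0,0,4.5,0.4,-1.1,1,0,0,0,0,0,0,1]
}}

```text
time: 29.5
position: [0.5118, 0.1816, 0.2423]
ee_rot: [-107.3, -0.1, 94.6]
contact_force: [0.3, -0.8, 0.0]
width: 0.191
```

```bash
python3 - <<'E'
from h import *
st();inrest()
plan([(rp(.007,.0,.06),Rplace(),1,4),(rp(.007,.0,.027),Rplace(),1,2)])
s=manip.snapshot("scene");crop(s,(340,130,560,290),3,"q3")
E
```

```text
t 29.5 p [0.5118 0.1816 0.2423] r [-1.073e+02 -1.000e-01  9.460e+01] F [ 0.3 -0.8  0. ] w 0.191 j [ 22.3   3.3 -17.1  53.   -5.1  16.9]
rest [0.0076 0.0009 0.1614] F_rest [ 0.2 -0.8 -0.1]
  turn [0.2, 0.2, 0.2] x1
  shift [-0.0, 2.5, 0.0] x3, then [-0.08, 2.64, 0.06]  claw 1  -> [0.5411 0.183  0.1453] [-107.1    0.    94.4]
  shift [-0.0, 1.6, -0.0] x1, then [-0.0, 1.7, -0.01]  claw 1  -> [0.5509 0.1837 0.1138] [-107.1    0.    94.4]
7 rows
```

View pics/q3.png

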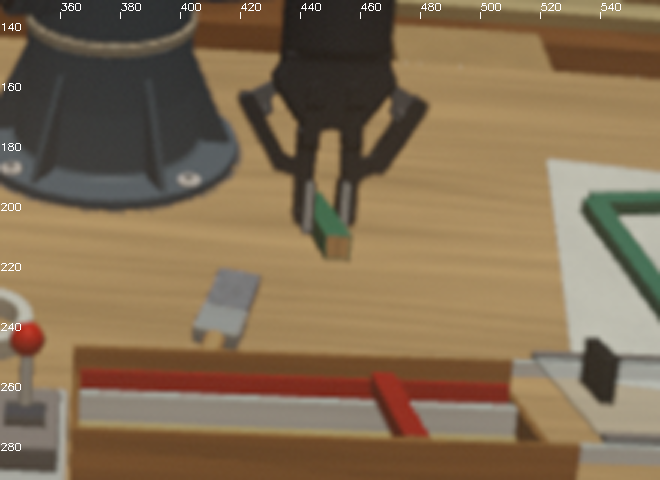

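Held level. Descend.

Call:
{"fn": "carry_out", "kwargs": {
  "commands": [0,0.2,0.2,-0.1,2.5,0,1,0,0,0,0,2.5,0,1,0,0,0,0,2.5,0,1,0,0,0,0,2.5,0,1,0,0,0,0,2.3,0,1,0,0,0,0,1.3,0,1,0,0,0,0,0,0,1]
}}

```text
time: 30.42
position: [0.552, 0.1801, 0.1123]
ee_rot: [-107.3, 0.1, 94.1]
contact_force: [-1.0, 1.1, 0.2]
width: 0.19
```

```bash
python3 - <<'E'
from h import *
st();inrest()
E
```

```text
t 30.43 p [0.552  0.1801 0.1123] r [-1.073e+02  1.000e-01  9.410e+01] F [-1.   1.1  0.2] w 0.19 j [ 20.5  12.9 -25.7  34.8  -4.9  15.6]
rest [ 0.0074 -0.0036  0.0253] F_rest [-0.8  1.2  0.5]
```

Call:
{"fn": "carry_out", "kwargs": {
  "commands": [0,0,0,0,0.2,0,1,0,0,0,0,0.1,0,1,0,0,0,0,0,0,1]
}}

```text
time: 30.8
position: [0.5534, 0.1811, 0.1103]
ee_rot: [-107.4, 0.0, 94.2]
contact_force: [0.3, 0.9, -0.8]
width: 0.196
```

```bash
python3 - <<'E'
from h import *
st();inrest()
E
```

```text
t 30.8 p [0.5534 0.1811 0.1103] r [-107.4    0.    94.2] F [ 0.3  0.9 -0.8] w 0.196 j [ 20.5  13.2 -25.8  34.4  -4.9  15.6]
rest [ 0.0082 -0.0028  0.023 ] F_rest [ 0.2  0.9 -0.8]
```

Call:
{"fn": "carry_out", "kwargs": {
  "commands": [0,0,0,0,0.1,0.2,1,0,0,0,0,0,0.2,1,0,0,0,0,0,0,1]
}}

```text
time: 31.18
position: [0.5495, 0.1807, 0.1077]
ee_rot: [-107.4, 0.1, 94.2]
contact_force: [-0.8, -0.4, 0.3]
width: 0.194
```

```bash
python3 - <<'E'
from h import *
st();inrest()
E
```

```text
t 31.18 p [0.5495 0.1807 0.1077] r [-1.074e+02  1.000e-01  9.420e+01] F [-0.8 -0.4  0.3] w 0.194 j [ 20.7  12.9 -26.5  33.9  -4.9  15.7]
rest [ 0.0037 -0.0029  0.0217] F_rest [-0.7 -0.3  0.5]
```

Call:
{"fn": "carry_out", "kwargs": {
  "commands": [0,0,0,0,0,0.15,1,0,0,0,0,0,0.1,1,0,0,0,0,0,0,1]
}}

```text
time: 31.55
position: [0.5478, 0.1806, 0.1074]
ee_rot: [-107.4, 0.0, 94.2]
contact_force: [4.6, 0.6, 0.4]
width: 0.19
```

```bash
python3 - <<'E'
from h import *
st();inrest()
E
```

```text
t 31.55 p [0.5478 0.1806 0.1074] r [-107.4    0.    94.2] F [4.6 0.6 0.4] w 0.19 j [ 20.7  12.8 -26.8  33.7  -4.9  15.8]
rest [ 0.002  -0.0028  0.0219] F_rest [ 4.5  0.2 -1. ]
```

Contact with the stop at x = 2.0 mm, as predicted. Ease down and release.

Call:
{"fn": "carry_out", "kwargs": {
  "commands": [0,0,0,0,0.05,0.05,1,0,0,0,0,0,0,0.2,0,0,0,0,0,0,0.2,0,0,0,0,0,0,0.2,0,0,0,0,0,0,0.2,0,0,0,0,-2,0,0.2,0,0,0,0,-4,0,0.2,0,0,0,0,-5,0,0.2,0,0,0,0,-5,0,0.2]
}}

```text
time: 32.67
position: [0.4986, 0.177, 0.2605]
ee_rot: [-107.4, 0.0, 94.2]
contact_force: [1.0, 0.5, -0.1]
width: 0.399
```

```bash
python3 - <<'E'
from h import *
st();inrest()
s=manip.snapshot("scene");crop(s,(340,150,560,310),3,"q4")
s=manip.snapshot("top");crop(s,(60,180,320,310),3,"q4t"); rails(s)
Rt=down(91.0); g=np.array([.4086,-.3500,0])
plan([(g+[0,0,.25],Rt,-.4,14),(g+[0,0,.06],Rt,-.4,6)])
E
```

```text
t 32.67 p [0.4986 0.177  0.2605] r [-107.4    0.    94.2] F [ 1.   0.5 -0.1] w 0.399 j [ 22.5   1.4 -16.5  55.6  -5.4  17.5]
rest [ 1.000e-04 -2.600e-03  1.828e-01] F_rest [ 0.9  0.5 -0.4]
green 737 [498. 316.] mid [ 0.377  -0.4951  0.015 ] LxW [0.1785 0.0221] yaw 98.9
green 125 [374. 360.] mid [ 0.2836 -0.2036  0.015 ] LxW [0.0069 0.0808] yaw 177.4
yellow 473 [434. 304.] mid [ 0.4086 -0.3499  0.015 ] LxW [0.0202 0.1295] yaw 1.0
  turn [5.9, 1.1, 0.2] x3
  shift [-3.8, 0.1, 0.7] x13, then [-3.24, 0.14, 0.88]  claw -0.4  -> [ 0.4086 -0.35    0.25  ] [-90.1  -0.   90.9]
  shift [-0.0, 3.2, 0.0] x5, then [-0.01, 3.0, 0.02]  claw -0.4  -> [ 0.4086 -0.35    0.06  ] [-90.1  -0.   90.9]
23 rows
```

View pics/q4.png

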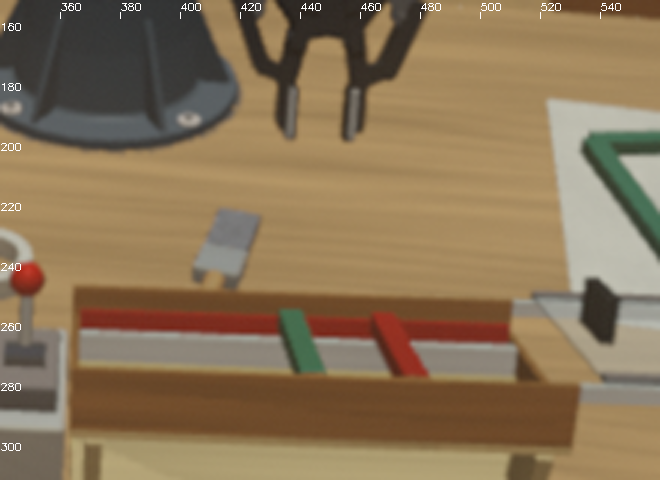

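View pics/q4t.png

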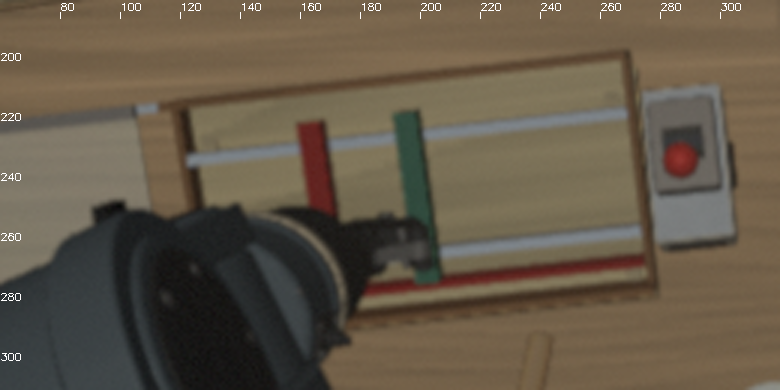

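Green lies right as well. Next, yellow, with a narrower opening because of the long look-alike nearby.

Call:
{"fn": "carry_out", "kwargs": {
  "commands": [5.8,1.1,0.2,0,0,0,-0.2,5.8,1.1,0.2,0,0,0,-0.2,5.8,1.1,0.2,0,0,0,-0.2,0,0,0,-3.8,0.1,0.7,-0.2,0,0,0,-3.8,0.1,0.7,-0.2,0,0,0,-3.8,0.1,0.7,-0.2,0,0,0,-3.8,0.1,0.7,-0.2,0,0,0,-3.8,0.1,0.7,-0.2,0,0,0,-3.8,0.1,0.7,-0.2,0,0,0,-3.8,0.1,0.7,-0.2,0,0,0,-3.8,0.1,0.7,-0.2,0,0,0,-3.8,0.1,0.7,-0.2,0,0,0,-3.8,0.1,0.7,-0.2,0,0,0,-3.8,0.1,0.7,-0.2,0,0,0,-3.8,0.1,0.7,-0.2,0,0,0,-3.8,0.1,0.7,-0.2,0,0,0,-3.2,0.1,0.8,-0.2,0,0,0,0,4,0,-0.2,0,0,0,0,4,0,-0.2,0,0,0,0,4,0,-0.2]
}}

```text
time: 35.28
position: [0.4079, -0.3506, 0.1246]
ee_rot: [-90.0, 0.1, 90.8]
contact_force: [0.9, 0.4, 0.8]
width: 0.602
```

```bash
python3 - <<'E'
from h import *
st()
Rt=down(91.0); g=np.array([.4086,-.3500,0])
plan([(g+[0,0,.06],Rt,-.4,3),(g+[0,0,.0275],Rt,-.4,2)])
s=manip.snapshot("scene");crop(s,(160,150,320,270),4,"y1")
E
```

```text
t 35.27 p [ 0.4079 -0.3506  0.1246] r [-90.    0.1  90.8] F [0.9 0.4 0.8] w 0.602 j [-40.6  20.  -10.9  59.   -0.1 -41.4]
  turn [-0.0, -0.2, -0.1] x1
  shift [0.0, 2.2, -0.0] x2, then [0.06, 2.06, -0.08]  claw -0.4  -> [ 0.4086 -0.35    0.06  ] [-90.   0.  91.]
  shift [0.0, 1.6, -0.0] x1, then [0.0, 1.65, -0.0]  claw -0.4  -> [ 0.4086 -0.35    0.0275] [-90.   0.  91.]
6 rows
```

View pics/y1.png

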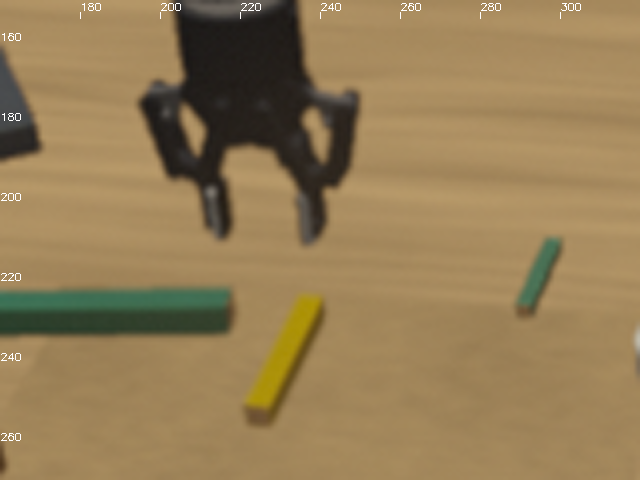

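Call:
{"fn": "carry_out", "kwargs": {
  "commands": [0,0,0,0.1,2.2,-0.1,-0.2,0,0,0,0,2.2,0,-0.2,0,0,0,0,2.2,0,-0.2,0,0,0,0,1.5,0,-0.2,0,0,0,0,1,0,-0.2,0,0,0,0,0,0,-0.2]
}}

```text
time: 36.08
position: [0.4089, -0.3497, 0.0352]
ee_rot: [-89.9, 0.1, 90.8]
contact_force: [0.1, 0.2, 1.0]
width: 0.602
```

```bash
python3 - <<'E'
from h import *
st()
s=manip.snapshot("scene");crop(s,(160,150,320,270),4,"y2")
E
```

```text
t 36.08 p [ 0.4089 -0.3497  0.0352] r [-89.9   0.1  90.8] F [0.1 0.2 1. ] w 0.602 j [-40.5  24.9 -18.   47.1  -0.1 -41.3]
```

View pics/y2.png

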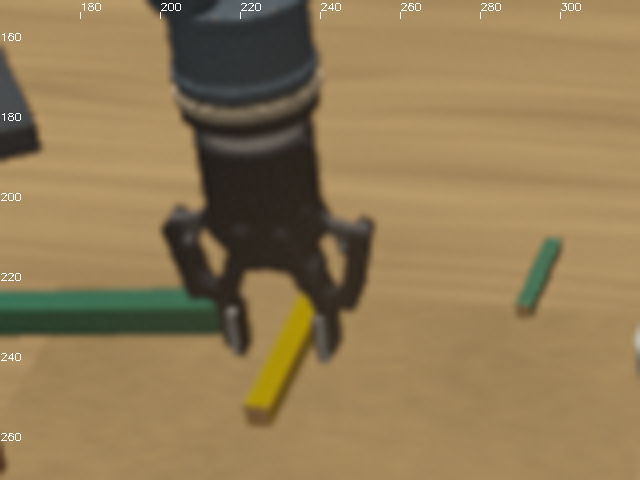

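Call:
{"fn": "carry_out", "kwargs": {
  "commands": [0,0,0,0,0.5,0,-0.2,0,0,0,0,0.3,0,-0.2,0,0,0,0,0,0,1,0,0,0,0,0,0,1,0,0,0,0,0,0,1,0,0,0,0,0,0,1,0,0,0,0,0,0,1,0,0,0,0,0,0,1]
}}

```text
time: 37.12
position: [0.4092, -0.35, 0.0278]
ee_rot: [-90.0, 0.2, 90.8]
contact_force: [-1.2, 0.2, 5.8]
width: 0.192
```

```bash
python3 - <<'E'
from h import *
st()
p,_,_=pose()
plan([(p+[0,0,.22],down(91),1,6),(rp(.007,-.07,.16),Rplace(),1,10),(rp(.007,-.07,.03),Rplace(),1,5)])
E
```

```text
t 37.12 p [ 0.4092 -0.35    0.0278] r [-90.    0.2  90.8] F [-1.2  0.2  5.8] w 0.192 j [-40.5  25.4 -18.5  46.   -0.1 -41.3]
  turn [-0.0, -0.2, -0.2] x1
  shift [0.0, -3.7, 0.0] x5, then [0.01, -3.5, 0.0]  claw 1  -> [ 0.4092 -0.35    0.2478] [-90.  -0.  91.]
  turn [-8.6, -1.7, -0.2] x2
  shift [4.5, 0.5, -1.3] x9, then [4.61, 0.34, -1.8]  claw 1  -> [0.517  0.1109 0.2409] [-1.072e+02  1.000e-01  9.450e+01]
  shift [0.0, 2.6, 0.0] x4, then [0.01, 2.6, 0.0]  claw 1  -> [0.5554 0.1138 0.1167] [-1.072e+02  1.000e-01  9.450e+01]
24 rows
```

Call:
{"fn": "carry_out", "kwargs": {
  "commands": [0,0,0,0,-2,0,1,0,0,0,0,-4,0,1,0,0,0,0,-4,0,1,0,0,0,0,-4,0,1,0,0,0,0,-4,0,1,0,0,0,0,-4,0,1,-8.6,-1.7,-0.2,0,0,0,1,-8.6,-1.7,-0.2,0,0,0,1,0,0,0,4.5,0.5,-1.4,1,0,0,0,4.5,0.5,-1.4,1,0,0,0,4.5,0.5,-1.4,1,0,0,0,4.5,0.5,-1.4,1,0,0,0,4.5,0.5,-1.4,1,0,0,0,4.5,0.5,-1.4,1,0,0,0,4.5,0.5,-1.4,1,0,0,0,4.5,0.5,-1.4,1,0,0,0,4.5,0.5,-1.4,1,0,0,0,4.6,0.4,-1.4,1,0,0,0,0,0,0,1]
}}

```text
time: 39.5
position: [0.5237, 0.1142, 0.2397]
ee_rot: [-107.1, 0.2, 94.5]
contact_force: [-1.0, -1.0, -0.9]
width: 0.195
```

```bash
python3 - <<'E'
from h import *
st();inrest()
plan([(rp(.007,-.07,.06),Rplace(),1,4),(rp(.007,-.07,.027),Rplace(),1,2)])
s=manip.snapshot("scene");crop(s,(340,130,560,290),3,"y3")
E
```

```text
t 39.5 p [0.5237 0.1142 0.2397] r [-107.1    0.2   94.5] F [-1.  -1.  -0.9] w 0.195 j [ 13.9   2.4 -18.5  52.2  -3.    9. ]
rest [ 0.0132 -0.0672  0.1569] F_rest [-1.3 -0.9 -0.5]
  turn [-0.0, 0.1, -0.2] x1
  shift [-0.1, 2.4, 0.2] x3, then [0.02, 2.49, 0.01]  claw 1  -> [0.5465 0.1132 0.1453] [-107.1    0.    94.4]
  shift [-0.0, 1.6, 0.0] x1, then [-0.0, 1.7, 0.0]  claw 1  -> [0.5562 0.1139 0.1137] [-107.1    0.    94.4]
7 rows
```

View pics/y3.png

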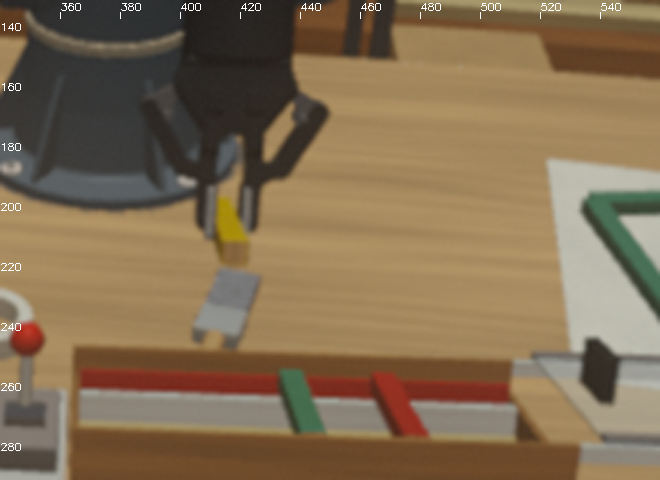

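Call:
{"fn": "carry_out", "kwargs": {
  "commands": [0,0,-0.2,-0.1,2.4,0.2,1,0,0,0,-0.1,2.4,0.2,1,0,0,0,-0.1,2.4,0.1,1,0,0,0,0,2.4,0.1,1,0,0,0,0,2.1,0,1,0,0,0,0,1.4,0,1,0,0,0,0,0,0,1]
}}

```text
time: 40.42
position: [0.5561, 0.11, 0.1124]
ee_rot: [-107.1, 0.1, 94.3]
contact_force: [0.1, -0.0, -0.9]
width: 0.189
```

```bash
python3 - <<'E'
from h import *
st();inrest()
E
```

```text
t 40.42 p [0.5561 0.11   0.1124] r [-1.071e+02  1.000e-01  9.430e+01] F [ 0.1 -0.  -0.9] w 0.189 j [ 12.5  11.2 -27.8  34.   -2.5   7.8]
rest [ 0.0062 -0.0739  0.0258] F_rest [-0.1 -0.  -0.9]
```

Call:
{"fn": "carry_out", "kwargs": {
  "commands": [0,0,0,0,0.2,0,1,0,0,0,0,0.1,0,1,0,0,0,0,0,0,1]
}}

```text
time: 40.8
position: [0.5576, 0.1109, 0.1106]
ee_rot: [-107.2, 0.1, 94.3]
contact_force: [0.5, 0.1, 0.1]
width: 0.195
```

```bash
python3 - <<'E'
from h import *
st();inrest()
E
```

```text
t 40.8 p [0.5576 0.1109 0.1106] r [-1.072e+02  1.000e-01  9.430e+01] F [0.5 0.1 0.1] w 0.195 j [ 12.5  11.5 -27.9  33.6  -2.5   7.8]
rest [ 0.0071 -0.0731  0.0236] F_rest [ 0.5  0.1 -0. ]
```

Call:
{"fn": "carry_out", "kwargs": {
  "commands": [0,0,0,0,0.1,0.2,1,0,0,0,0,0.05,0.15,1,0,0,0,0,0,0,1]
}}

```text
time: 41.18
position: [0.5544, 0.1106, 0.1076]
ee_rot: [-107.2, 0.1, 94.3]
contact_force: [0.6, 0.3, -0.7]
width: 0.192
```

```bash
python3 - <<'E'
from h import *
st();inrest()
E
```

```text
t 41.17 p [0.5544 0.1106 0.1076] r [-1.072e+02  1.000e-01  9.430e+01] F [ 0.6  0.3 -0.7] w 0.192 j [ 12.6  11.3 -28.6  33.1  -2.5   7.9]
rest [ 0.0032 -0.0732  0.0217] F_rest [ 0.4  0.2 -0.9]
```

Call:
{"fn": "carry_out", "kwargs": {
  "commands": [0,0,0,0,0,0.1,1,0,0,0,0,0,0.1,1,0,0,0,0,0,0,1]
}}

```text
time: 41.55
position: [0.553, 0.1105, 0.1074]
ee_rot: [-107.2, 0.1, 94.3]
contact_force: [2.1, -0.2, 0.3]
width: 0.191
```

```bash
python3 - <<'E'
from h import *
st();inrest()
E
```

```text
t 41.55 p [0.553  0.1105 0.1074] r [-1.072e+02  1.000e-01  9.430e+01] F [ 2.1 -0.2  0.3] w 0.191 j [ 12.6  11.2 -28.8  33.   -2.5   7.9]
rest [ 0.0019 -0.0731  0.0219] F_rest [ 2.1 -0.4 -0.3]
```

Touching; nudge a little further, then release.

Call:
{"fn": "carry_out", "kwargs": {
  "commands": [0,0,0,0,0.05,0.1,1,0,0,0,0,0,0,1,0,0,0,0,0,0,0.2,0,0,0,0,0,0,0.2,0,0,0,0,0,0,0.2,0,0,0,0,0,0,0.2,0,0,0,0,-2,0,0.2,0,0,0,0,-4,0,0.2,0,0,0,0,-5,0,0.2,0,0,0,0,-5,0,0.2]
}}

```text
time: 42.8
position: [0.504, 0.1069, 0.2606]
ee_rot: [-107.2, 0.1, 94.3]
contact_force: [0.7, 0.1, -1.2]
width: 0.397
```

```bash
python3 - <<'E'
from h import *
st();inrest()
s=manip.snapshot("scene");crop(s,(340,150,560,310),3,"y4")
s=manip.snapshot("top");crop(s,(60,180,320,310),3,"y4t")
p=rp(0,.21+.06,.046)
plan([(p+[0,0,.2],down(94.4),1,10)])
E
```

```text
t 42.8 p [0.504  0.1069 0.2606] r [-1.072e+02  1.000e-01  9.430e+01] F [ 0.7  0.1 -1.2] w 0.397 j [ 13.5  -0.6 -18.4  55.2  -2.8   8.8]
rest [ 1.000e-04 -7.300e-02  1.829e-01] F_rest [ 0.4 -0.  -1.3]
  turn [8.8, -0.0, -0.0] x2
  shift [3.4, -0.7, -0.4] x9, then [3.66, -0.22, -0.2]  claw 1  -> [0.5179 0.4519 0.3299] [-90.   -0.   94.3]
12 rows
```

View pics/y4.png

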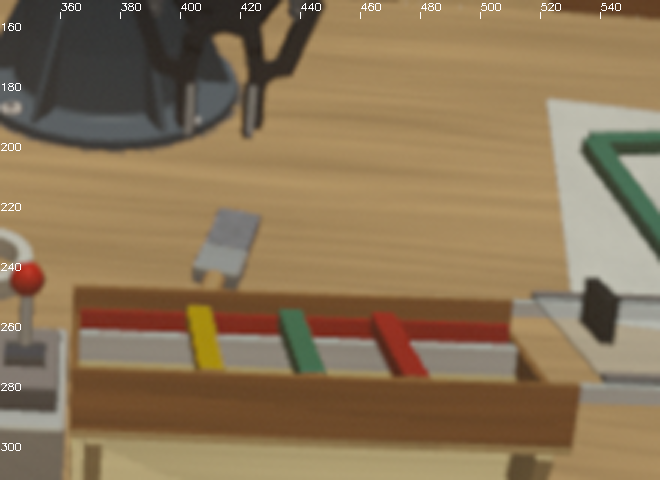

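View pics/y4t.png

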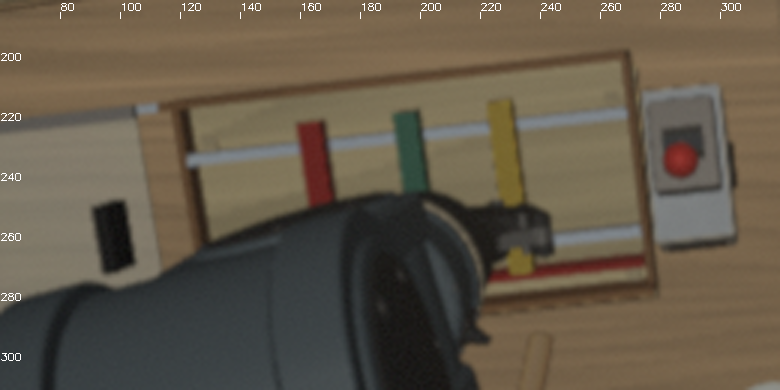

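All three rails lie square, well spaced and on the stop. I'll go to the left of the fin with closed fingers.

Call:
{"fn": "carry_out", "kwargs": {
  "commands": [8.6,0,0,0,-0.5,0,1,8.6,0,0,0,-0.5,0,1,0,0,0,3.4,-0.4,-0.4,1,0,0,0,3.4,-0.4,-0.4,1,0,0,0,3.4,-0.4,-0.4,1,0,0,0,3.4,-0.4,-0.4,1,0,0,0,3.4,-0.4,-0.4,1,0,0,0,3.4,-0.4,-0.4,1,0,0,0,3.4,-0.4,-0.4,1,0,0,0,3.4,-0.4,-0.4,1,0,0,0,3.4,-0.4,-0.4,1,0,0,0,3.6,-0.2,-0.3,1,0,0,0,0,0,0,1]
}}

```text
time: 44.52
position: [0.5154, 0.4531, 0.3044]
ee_rot: [-89.9, 0.1, 94.4]
contact_force: [0.1, 0.5, 0.4]
width: -0.003
```

```bash
python3 - <<'E'
from h import *
st();inrest()
s=manip.snapshot("top");crop(s,(60,180,320,330),3,"z1t");rails(s,.095,(100,180,280,320),40)
p=rp(0,.21+.05,.046)+[0,0,.012]
plan([(p+[0,0,.05],down(94.4),1,4),(p,down(94.4),1,3)])
E
```

```text
t 44.52 p [0.5154 0.4531 0.3044] r [-89.9   0.1  94.4] F [0.1 0.5 0.4] w -0.003 j [41.3 38.9 45.8 97.1 -0.  36.9]
rest [0.0493 0.2713 0.2135] F_rest [0.3 0.4 0.3]
red 628 [166. 258.] mid [0.5428 0.2665 0.095 ] LxW [0.1574 0.1328] yaw 95.1
red 93 [256. 268.] mid [0.4963 0.0531 0.095 ] LxW [0.078  0.0058] yaw 94.3
red 62 [218. 272.] mid [0.4899 0.1374 0.095 ] LxW [0.0511 0.0065] yaw 94.9
green 419 [199. 245.] mid [0.5523 0.1794 0.095 ] LxW [0.0169 0.1272] yaw 8.2
yellow 476 [230. 242.] mid [0.5582 0.1096 0.095 ] LxW [0.0191 0.1298] yaw 7.1
  turn [-0.1, -0.0, -0.1] x1
  shift [-0.2, 2.8, -0.1] x3, then [-0.4, 2.91, 0.07]  claw 1  -> [0.5187 0.4419 0.1918] [-90.    0.   94.4]
  shift [0.0, 1.7, 0.0] x2, then [0.0, 1.6, 0.0]  claw 1  -> [0.5187 0.4419 0.1418] [-90.    0.   94.4]
8 rows
```

View pics/z1t.png

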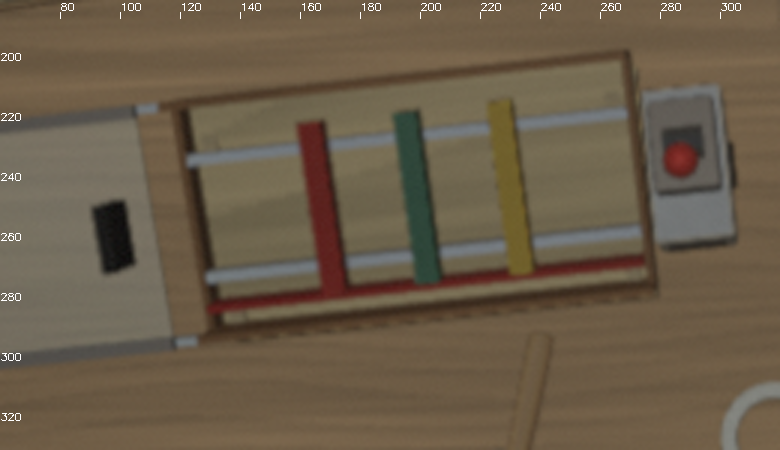

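```bash
python3 - <<'E'
from h import *
R,o=fr(); o=o+R@[0,0,.0015]
s=manip.snapshot("top"); m=masks(s)
def onrest(px,z):
    c,d=ray(s,px); c=R.T@(c-o); d=d@R; return (c+d*((z-c[2])/d[:,2])[:,None])[:,:2]*1000
H=cv2.cvtColor(s["image"],cv2.COLOR_RGB2HSV)
for name,roi in (("red",(150,218,180,272)),("green",(180,210,215,290)),("yellow",(215,205,245,285))):
    M=np.zeros((480,640),bool); M[roi[1]:roi[3],roi[0]:roi[2]]=m[name][roi[1]:roi[3],roi[0]:roi[2]]
    q=onrest(np.argwhere(M)[:,::-1],.009).astype(np.float32)
    vx,vy,x,y=cv2.fitLine(q,cv2.DIST_L2,0,.01,.01).ravel()
    print(name,"angle",round(np.degrees(np.arctan(vy/vx)),2),"y",round(float(y-vy/vx*x),1),"x range",np.percentile(q[:,0],[.5,99.5]).round(1))
E
```

```text
red angle -0.07 y 66.1 x range [-48.6  64.2]
green angle -0.22 y -4.6 x range [-60.5  63.7]
yellow angle -0.03 y -74.7 x range [-61.3  65.3]
```

Call:
{"fn": "carry_out", "kwargs": {
  "commands": [0,0,0,-0.2,2.8,-0.1,1,0,0,0,-0.2,2.8,-0.1,1,0,0,0,-0.2,2.8,-0.1,1,0,0,0,-0.4,2.8,0,1,0,0,0,0,1.7,0,1,0,0,0,0,1.7,0,1,0,0,0,0,1.5,0,1,0,0,0,0,0,0,1]
}}

```text
time: 45.62
position: [0.519, 0.4399, 0.1447]
ee_rot: [-89.9, 0.1, 94.3]
contact_force: [0.5, -0.1, 1.2]
width: 0.005
```

```bash
python3 - <<'E'
from h import *
st();inrest()
s=manip.snapshot("scene");crop(s,(440,120,640,300),3,"z2")
E
```

```text
t 45.62 p [0.519  0.4399 0.1447] r [-89.9   0.1  94.3] F [ 0.5 -0.1  1.2] w 0.005 j [40.3 36.3 18.  71.9 -0.  36. ]
rest [0.0046 0.2579 0.0601] F_rest [ 0.8 -0.2  1. ]
```

View pics/z2.png

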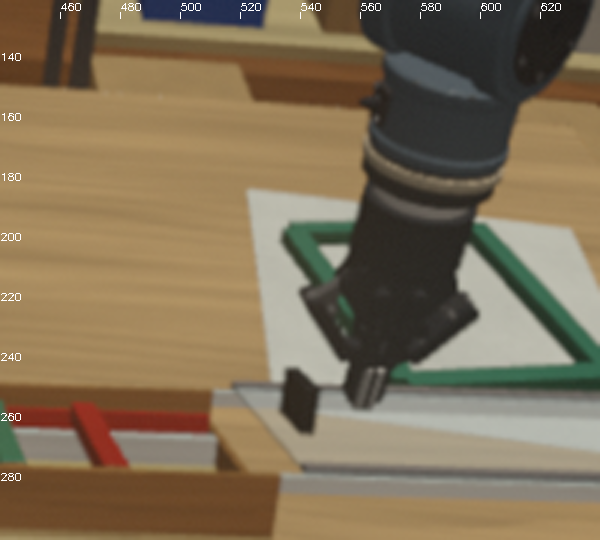

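Rails are all within 0.3° of straight up-slope, on the stop and about 70 mm apart. Push the cover shut.

Call:
{"fn": "carry_out", "kwargs": {
  "commands": [0,0,0,-1.2,0,0,1,0,0,0,-0.6,0,0,1,0,0,0,-0.6,0,0,1,0,0,0,-0.6,0,0,1,0,0,0,-0.6,0,0,1,0,0,0,-0.6,0,0,1,0,0,0,-0.6,0,0,1]
}}

```text
time: 46.55
position: [0.5231, 0.3927, 0.1457]
ee_rot: [-90.0, 0.1, 94.3]
contact_force: [0.1, 2.3, 1.8]
width: 0.003
```

```bash
python3 - <<'E'
from h import *
st();inrest()
s=manip.snapshot("scene");crop(s,(440,120,640,300),3,"z3")
E
```

```text
t 46.55 p [0.5231 0.3927 0.1457] r [-90.    0.1  94.3] F [0.1 2.3 1.8] w 0.003 j [36.9 32.8 12.2 69.5 -0.  32.6]
rest [0.0053 0.2106 0.061 ] F_rest [0.8 2.3 1.6]
```

View pics/z3.png

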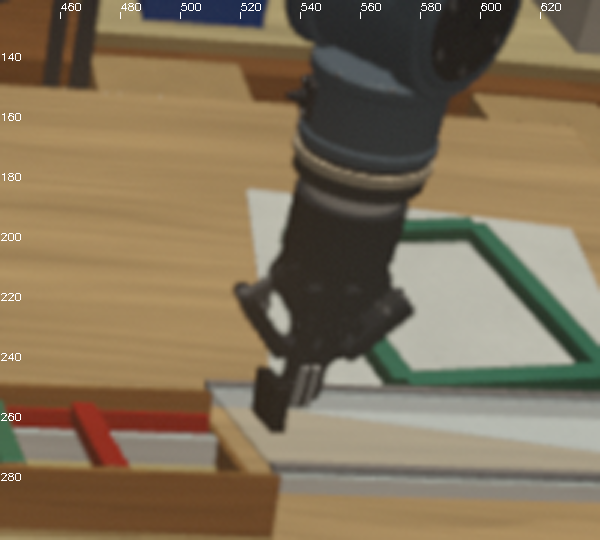

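Call:
{"fn": "carry_out", "kwargs": {
  "commands": [0,0,0,-1.6,0,0,1,0,0,0,-1.6,0,0,1,0,0,0,-1.6,0,0,1,0,0,0,-1.6,0,0,1,0,0,0,-1.6,0,0,1,0,0,0,-1.6,0,0,1,0,0,0,-1.6,0,0,1,0,0,0,-1.6,0,0,1,0,0,0,-1.6,0,0,1,0,0,0,-1.6,0,0,1,0,0,0,-1.6,0,0,1,0,0,0,-1.6,0,0,1,0,0,0,-1.6,0,0,1,0,0,0,-1.6,0,0,1,0,0,0,-1.6,0,0,1,0,0,0,-1.6,0,0,1,0,0,0,-1.6,0,0,1,0,0,0,-1.6,0,0,1,0,0,0,-1,0,0,1,0,0,0,0,0,0,1]
}}

```text
time: 49.1
position: [0.5456, 0.0951, 0.1461]
ee_rot: [-90.0, 0.1, 94.3]
contact_force: [-0.1, -0.0, 0.1]
width: 0.0
```

```bash
python3 - <<'E'
from h import *
st();inrest()
s=manip.snapshot("scene");crop(s,(310,140,510,310),3,"z4")
s=manip.snapshot("top");crop(s,(100,180,320,310),3,"z4t")
E
```

```text
t 49.1 p [0.5456 0.0951 0.1461] r [-90.    0.1  94.3] F [-0.1 -0.   0.1] w 0.0 j [ 9.9 21.  -6.2 62.8 -0.1  5.7]
rest [ 0.0051 -0.0879  0.0614] F_rest [-0.1 -0.   0.2]
```

View pics/z4.png

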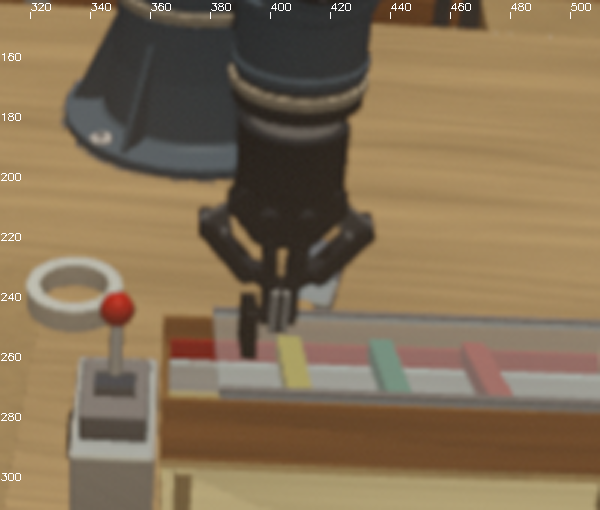

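Call:
{"fn": "carry_out", "kwargs": {
  "commands": [0,0,0,-0.8,0,0,1,0,0,0,-0.8,0,0,1,0,0,0,-0.8,0,0,1,0,0,0,-0.6,0,0,1,0,0,0,0,0,0,1]
}}

```text
time: 49.82
position: [0.5476, 0.0653, 0.1459]
ee_rot: [-90.0, 0.1, 94.3]
contact_force: [0.1, 1.3, 0.0]
width: -0.003
```

```bash
python3 - <<'E'
from h import *
st();inrest()
s=manip.snapshot("scene");crop(s,(310,140,510,310),3,"z5")
E
```

```text
t 49.83 p [0.5476 0.0653 0.1459] r [-90.    0.1  94.3] F [0.1 1.3 0. ] w -0.003 j [ 6.8 20.8 -6.6 62.7 -0.1  2.6]
rest [ 0.0048 -0.1177  0.0614] F_rest [ 0.2  1.3 -0. ]
```

View pics/z5.png

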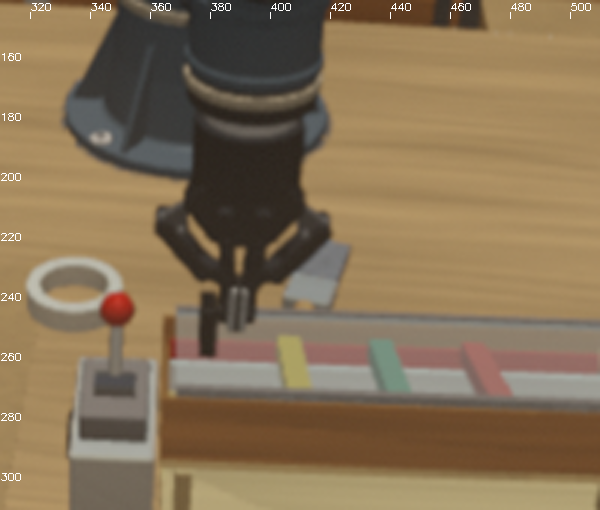

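Call:
{"fn": "carry_out", "kwargs": {
  "commands": [0,0,0,-0.3,0,0,1,0,0,0,-0.3,0,0,1,0,0,0,-0.3,0,0,1,0,0,0,-0.2,0,0,1,0,0,0,0,0,0,1]
}}

```text
time: 50.5
position: [0.5484, 0.0549, 0.146]
ee_rot: [-90.0, 0.1, 94.3]
contact_force: [-2.5, 1.2, -0.4]
width: -0.003
```

```bash
python3 - <<'E'
from h import *
st();inrest()
E
```

```text
t 50.5 p [0.5484 0.0549 0.146 ] r [-90.    0.1  94.3] F [-2.5  1.2 -0.4] w -0.003 j [ 5.7 20.7 -6.6 62.7 -0.1  1.4]
rest [ 0.0048 -0.1282  0.0614] F_rest [-2.4  1.4  0.3]
```

Call:
{"fn": "carry_out", "kwargs": {
  "commands": [0,0,0,-0.2,0,0,1,0,0,0,-0.2,0,0,1,0,0,0,0,0,0,1]
}}

```text
time: 50.88
position: [0.5484, 0.0542, 0.146]
ee_rot: [-90.0, -0.3, 94.5]
contact_force: [-2.9, 29.8, -0.1]
width: -0.0
```

```bash
python3 - <<'E'
from h import *
st();inrest()
E
```

```text
t 50.88 p [0.5484 0.0542 0.146 ] r [-90.   -0.3  94.5] F [-2.9 29.8 -0.1] w -0.0 j [ 5.5 20.7 -6.7 62.7  0.3  1. ]
rest [ 0.0047 -0.1289  0.0614] F_rest [-0.6 30.   0.1]
```

The cover is on its shut stop (30 N spike). Back off, rise and check.

Call:
{"fn": "carry_out", "kwargs": {
  "commands": [0,0,0,0.5,0,0,1,0,0,0,1,0,0,1,0,0,0,0,-3,0,1,0,0,0,0,-4,0,1,0,0,0,0,-4,0,1,0,0,0,0,0,4,1,0,0,0,0,0,4,1,0,0,0,0,0,4,1,0,0,0,0,0,0,1]
}}

```text
time: 52.0
position: [0.4263, 0.057, 0.2566]
ee_rot: [-90.0, 0.1, 94.3]
contact_force: [0.3, 1.5, -0.0]
width: -0.001
```

```bash
python3 - <<'E'
from h import *
st();inrest()
s=manip.snapshot("scene");crop(s,(310,200,580,330),3,"c1")
t=manip.snapshot("top");crop(t,(80,180,320,310),3,"c1t")
d=rp(1,0,0)-rp(0,0,0);d[2]=0;d/=np.linalg.norm(d); yv=np.array([-d[1],d[0],0])
b=np.array([.5644,-.0207,.1375])
a=b-d*.065-yv*.003; a[2]=.150
plan([(a+[0,0,.12],down(94.4),1,4),(a,down(94.4),1,5)])
E
```

```text
t 52.0 p [0.4263 0.057  0.2566] r [-90.    0.1  94.3] F [ 0.3  1.5 -0. ] w -0.001 j [  7.7   4.  -11.6  74.5  -0.1   3.4]
rest [-0.0787 -0.1168  0.203 ] F_rest [ 0.4  1.4 -0.2]
  shift [-2.3, -0.3, -1.6] x3, then [-2.2, -0.44, -1.68]  claw 1  -> [ 0.4998 -0.0287  0.27  ] [-90.    0.1  94.3]
  shift [0.0, 2.4, 0.0] x4, then [0.02, 2.4, 0.01]  claw 1  -> [ 0.4998 -0.0286  0.15  ] [-90.    0.1  94.3]
9 rows
```

View pics/c1.png

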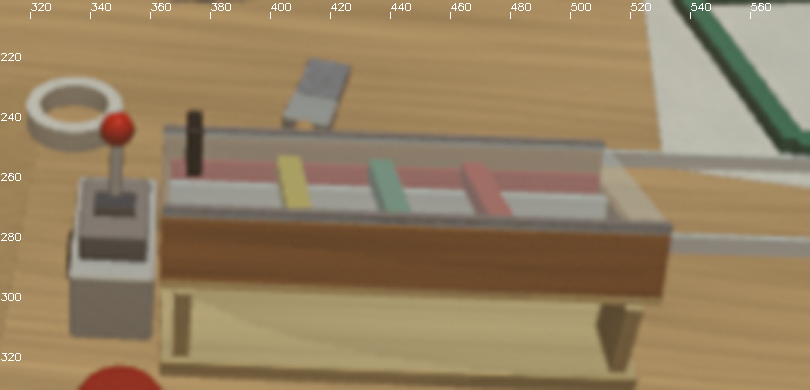

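View pics/c1t.png

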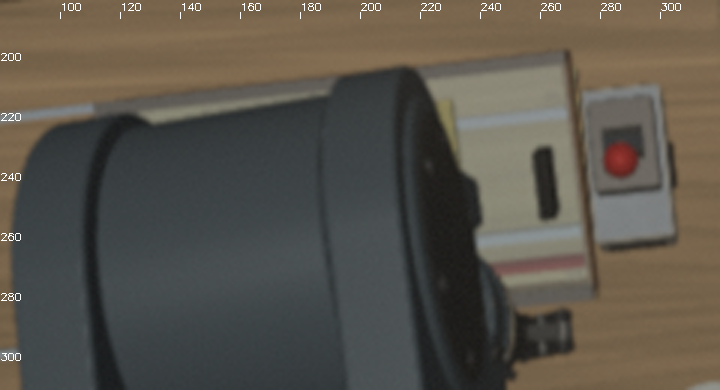

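The cover is shut over the three rails, and the lever is still off. Now push the lever from the robot side.

Call:
{"fn": "carry_out", "kwargs": {
  "commands": [0,0,0,-2.3,-0.3,-1.6,1,0,0,0,-2.3,-0.3,-1.6,1,0,0,0,-2.3,-0.3,-1.6,1,0,0,0,-2.2,-0.4,-1.6,1,0,0,0,0,2.4,0,1,0,0,0,0,2.4,0,1,0,0,0,0,2.4,0,1,0,0,0,0,2.4,0,1,0,0,0,0,2.4,0,1,0,0,0,0,0,0,1]
}}

```text
time: 53.35
position: [0.4984, -0.029, 0.1476]
ee_rot: [-89.8, 0.0, 94.3]
contact_force: [-0.3, 0.1, 0.8]
width: -0.0
```

```bash
python3 - <<'E'
from h import *
st();inrest()
s=manip.snapshot("scene");crop(s,(290,140,450,320),3,"l1")
t=manip.snapshot("top");crop(t,(230,190,330,310),5,"l1t")
E
```

```text
t 53.35 p [ 0.4984 -0.029   0.1476] r [-89.8   0.   94.3] F [-0.3  0.1  0.8] w -0.0 j [ -3.3  15.  -14.4  60.8  -0.1  -7.6]
rest [-0.0486 -0.208   0.0796] F_rest [-0.   0.2  0.8]
```

View pics/l1.png

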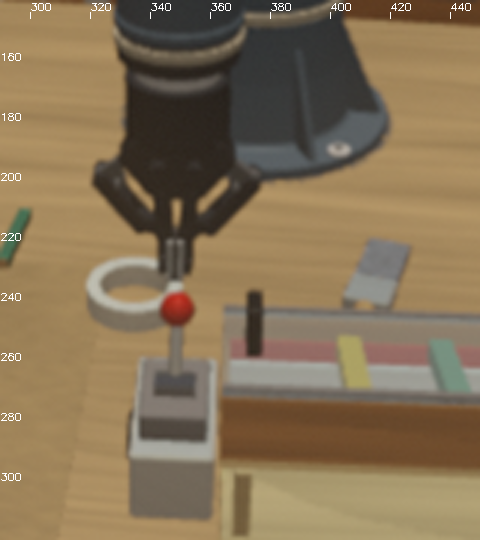

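View pics/l1t.png

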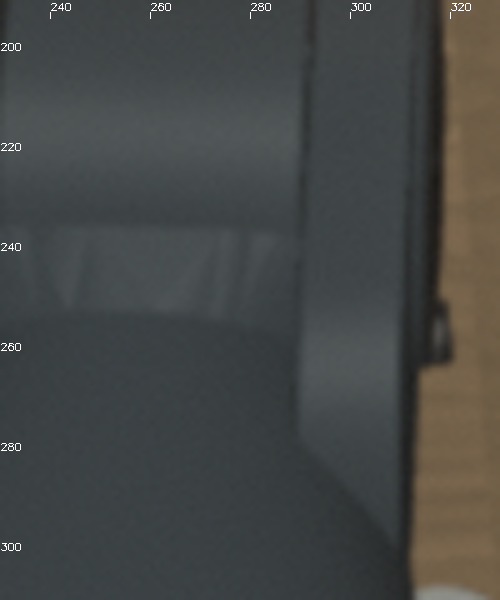

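Call:
{"fn": "carry_out", "kwargs": {
  "commands": [0,0,0,0,0,-1.5,1,0,0,0,0,0,-1.5,1,0,0,0,0,0,-0.8,1,0,0,0,0,0,-0.8,1,0,0,0,0,0,-0.8,1,0,0,0,0,0,-0.8,1,0,0,0,0,0,-0.8,1,0,0,0,0,0,-0.8,1,0,0,0,0,0,-0.8,1,0,0,0,0,0,0,1]
}}

```text
time: 54.7
position: [0.585, -0.0225, 0.1488]
ee_rot: [-90.0, 0.1, 94.3]
contact_force: [0.2, 0.4, 0.3]
width: 0.005
```

```bash
python3 - <<'E'
from h import *
st();inrest()
s=manip.snapshot("scene");crop(s,(290,140,450,320),3,"l2")
E
```

```text
t 54.7 p [ 0.585  -0.0225  0.1488] r [-90.    0.1  94.3] F [0.2 0.4 0.3] w 0.005 j [-2.2 24.5 -0.6 64.9 -0.1 -6.5]
rest [ 0.0348 -0.2081  0.0551] F_rest [0.3 0.4 0.2]
```

View pics/l2.png

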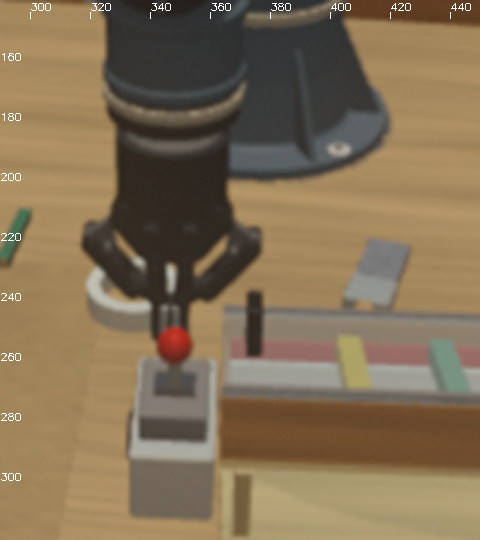

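The lever is moving; go on to its end.

Call:
{"fn": "carry_out", "kwargs": {
  "commands": [0,0,0,0,0,-0.5,1,0,0,0,0,0,-0.5,1,0,0,0,0,0,-0.3,1,0,0,0,0,0,-0.2,1,0,0,0,0,0,0,1]
}}

```text
time: 55.38
position: [0.5942, -0.0218, 0.1484]
ee_rot: [-89.4, 0.1, 94.3]
contact_force: [-44.1, -2.5, 23.5]
width: -0.001
```

```bash
python3 - <<'E'
from h import *
st();inrest()
s=manip.snapshot("scene");crop(s,(290,140,450,320),3,"l3")
E
```

```text
t 55.38 p [ 0.5942 -0.0218  0.1484] r [-89.4   0.1  94.3] F [-44.1  -2.5  23.5] w -0.001 j [-2.  26.1  1.8 66.3 -0.1 -6.3]
rest [ 0.0434 -0.2081  0.0519] F_rest [-35.3   0.9  35.5]
```

View pics/l3.png

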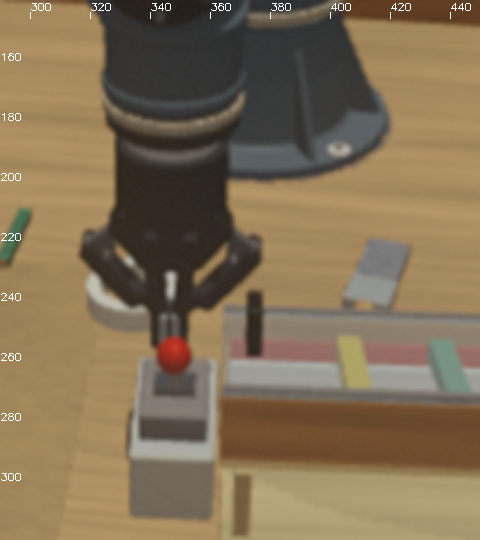

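The lever is at its end stop. Retreat.

Call:
{"fn": "carry_out", "kwargs": {
  "commands": [0,0,0,0,0,0.5,1,0,0,0,0,0,2,1,0,0,0,0,0,3,1,0,0,0,0,-3,2,1,0,0,0,0,-4,0,1,0,0,0,-4,-4,0,1,0,0,0,-5,0,2,1,0,0,0,-5,0,2,1,0,0,0,-5,0,2,1,0,0,0,-5,0,0,1,0,0,0,-5,0,0,1,0,0,0,-5,0,0,1,0,0,0,0,0,0,1]
}}

```text
time: 57.05
position: [0.4902, -0.3734, 0.2585]
ee_rot: [-89.9, 0.1, 94.1]
contact_force: [0.7, 1.1, -0.7]
width: 0.005
```

```bash
python3 - <<'E'
from h import *
st()
s=manip.snapshot("scene");cv2.imwrite("pics/f_s.png",s["image"][:,:,::-1])
t=manip.snapshot("top");cv2.imwrite("pics/f_t.png",t["image"][:,:,::-1])
S=dict(t=t,s=s)
p=np.load("rack.npy")
from fit import model
print("expected shut cover corners (top):",[proj(t,model([*p[:4],0],c,1))[0].round(1).tolist() for c in [(92,-172.5,20),(-92,-172.5,20),(92,172.5,20),(-92,172.5,20)]])
crop(t,(90,180,320,310),3,"f_tc")
def ball(s,roi):
    m=masks(s)["red"];M=np.zeros_like(m);M[roi[1]:roi[3],roi[0]:roi[2]]=m[roi[1]:roi[3],roi[0]:roi[2]]
    return np.argwhere(M)[:,::-1].mean(0)
a=ball(t,(276,200,300,250));b=ball(s,(335,235,360,270));print(a,b,tri(t,a,s,b))
E
```

```text
t 57.05 p [ 0.4902 -0.3734  0.2585] r [-89.9   0.1  94.1] F [ 0.7  1.1 -0.7] w 0.005 j [-37.3  26.6  18.6  82.   -0.1 -41.4]
expected shut cover corners (top): [[268.3, 196.9], [278.4, 279.4], [111.8, 214.4], [125.6, 296.0]]
[284.025  209.5875] [347.51807229 257.72289157] (array([ 0.61655283, -0.01666813,  0.13720499]), np.float64(0.0012716454938120991))
```

View pics/f_t.png

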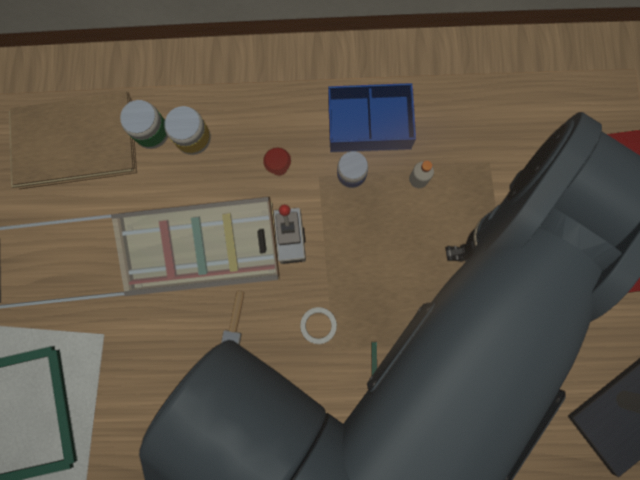

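View pics/f_tc.png

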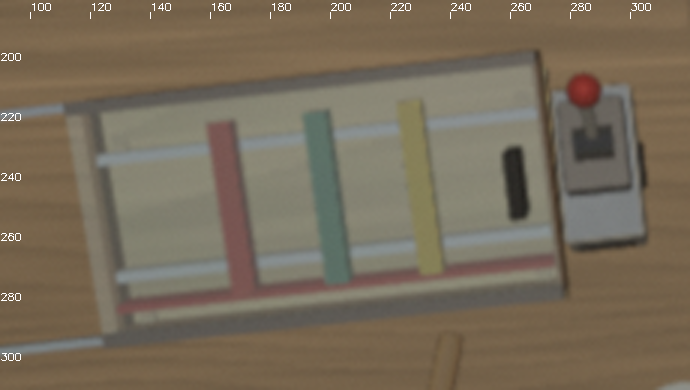

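View pics/f_s.png

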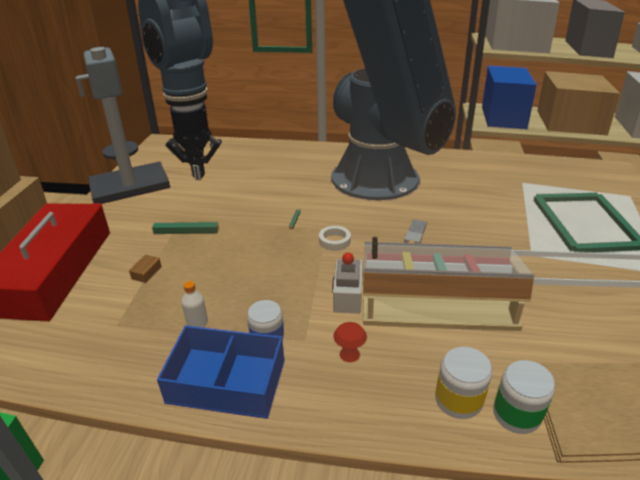

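Cover shut, three rails in place, lever over, nothing else moved. I'll hand it in.

```bash
python3 - <<'E'
from h import *
st(); print(manip.sign_off())
E
```

```text
t 57.15 p [ 0.4904 -0.3706  0.2592] r [-90.    0.   94.3] F [ 0.2  1.5 -0. ] w -0.002 j [-37.1  26.4  18.4  82.   -0.1 -41.3]
the job is handed in; nothing more can be done
None
```

The job is done and handed in at about 57 s of robot time, with the robot clear of everything. I slid the cover open to its stop, laid the red, middle-sized green and yellow rails on the supports, and slid the cover shut to its stop. Only then did I push the lever over. There was no blue rail in this start.

**Rails:** before closing the cover, I measured all three within about 0.3° of straight up the slope and about 70 mm apart. Green and yellow showed their lower ends at the stop. The arm hid part of red's lower end in that measurement, but I felt its contact with the stop before release and the later pictures show it there. In the last pictures all three lie unchanged under the shut cover.

**Lever:** the ball moved about 52 mm, slightly less than the 60 mm given. I felt a firm end stop and the lever stayed over, so I take it as fully on.

**Forces:** a lowering step for the red rail briefly pressed at about 61 N, and the lever's end stop gave about 44 N along the push. I take both to be contact through the fingers or the held rail, and both are under the 120 N wrist limit. The arm or body pressing limit is 40 N, and I could not measure that separately.

**Disagreement:** by touch, the supports came out 2 to 3 mm higher than my camera fit, so I placed the rails by touch.

Green was knocked about 28 mm early in the run, so I measured it again before picking it up. The last pictures show nothing else on the bench disturbed. The arm hid part of the top view, including the long look-alike, but the scene camera shows it in place.

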